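# Clear weld offcuts through the gated scrap bin

### The job

Clear the short steel offcuts (70 to 90 mm long) from the welding bench: first put every one of them in the tipping pan, then pull the stiff slide gate open 150 mm so that the large bay is uncovered but the small bay stays covered, tip the pan to 60 degrees (never past 70) and hold it there a second or two until the offcuts have slid into the large bay. Let the pan back down level, push the gate fully shut, and leave the welded coupon, hammer, jar and spray can where they are.

Things in the scene. Friction and masses are not known exactly. Their poses are not given: they have to be found in the camera images.
- tube: hollow square tube offcut, plain steel, 80 x 30 x 30 mm (along its own x, y, z), 0.14 to 0.4 kg; origin at its middle; lies on the bench, may be absent
- flat: flat bar offcut, plain steel, 90 x 40 x 12 mm (along its own x, y, z), 0.14 to 0.4 kg; origin at its middle; lies on the bench, may be absent
- bar: solid square bar offcut, plain steel, 75 x 25 x 25 mm (along its own x, y, z), 0.14 to 0.4 kg; origin at its middle; lies on the bench, may be absent
- channel: channel (U-section) offcut lying open side down, plain steel, 80 x 40 x 20 mm (along its own x, y, z), 0.14 to 0.4 kg; origin at its middle; lies on the bench, may be absent
- block: thick plate offcut, plain steel, 70 x 50 x 16 mm (along its own x, y, z), 0.14 to 0.4 kg; origin at its middle; lies on the bench, may be absent
- station: grey scrap bin fixed on the bench, 240 (its x) x 246 (y) x 131 mm high; origin on the bench, x away from the robot at yaw 0. Inside: large bay x -114 to 114, y -20 to 140 mm; small bay y -94 to -30 mm; 10 mm partition between. Top: fixed deck at x below 0, mouth at x 4 to 114 mm under the slide gate; deflector to 158 mm height at the far side of the large bay. Tipping pan over the deck at y 60
- gate (a joint): flat steel slide gate, 6 mm plate at 125 to 131 mm height: 0 shut, grows (m) as it is pulled along the station's -y, free to 0.22, no stop at the wanted opening; stiff: 9 N friction plus 25 N per m/s; stays where left. Starts 0 to 0.02. Uncovers the large bay first, from 0.17 on the small bay too
- gate_handle (a point): middle of the gate's grab bar: a round bar 16 mm thick, 80 mm long along the station's x, its centre 45 mm above the plate (height 176 mm) on two legs, at station (59, -125) mm when shut; moves with the gate
- gate_edge (a point): middle of the gate plate's trailing edge (top side), at station y 139 mm when shut; at the partition (y -20) when the large bay is fully open
- bay (a point): fixed point: centre of the large bay's mouth, at gate height (125 mm), station (60, 60) mm
- pan (a joint): tipping steel pan: 0 level (rests on its stop), grows in rad to 1.45 as its near end (handle) is lifted and it tips towards the mouth; light damping, falls back level by its weight when let go; 0.6 kg
- pan_handle (a point): middle of the pan's grab bar: a round bar 16 mm thick and 124 mm long along the station's y, 53 mm before the pan's rear wall, 175 mm from the hinge and 20 mm above it when level (height 157 mm); moves with the pan
- pan_floor (a point): middle of the pan's inner floor (141 mm high when level); frame turns with the pan. Inside 116 mm (x) by 140 mm (y); walls rise 30 mm at the rear and the two sides, the side at the mouth (+x) is an open lip at the hinge
- pan_hinge (a point): middle of the pan's hinge axis (parallel to the station's y), 137 mm high, at the lip
- coupon: bystander: welded test coupon, two 150 x 60 x 10 mm plates joined by a bead; origin centre of underside; leave alone
- hammer: bystander: hammer lying on the bench; leave alone
- jar: bystander: capped glass jar, 80 mm across, 110 mm high; leave alone
- spray: bystander: spray can, 66 mm across, 190 mm high; leave alone

How it is judged:
By the outcome, as a careful person would: the job done as asked, in the order asked, and still so for the second after the job is handed in, with the robot touching nothing.
Of tube, flat, bar, channel, block only 3 to 5 are there at a start; the rules pass over those that are not, and their reading is None.
At some moment in a run one of tube, flat, bar, channel, block may be knocked a few centimetres aside while the robot is not near it.
Once in a run the grip may slacken for a moment while it holds something.
It also fails if it takes over 210 s, if anything falls off the work surface, if the arm or the gripper's body presses on something with over 40 N, if the wrist force passes 120 N, or if a joint passes its speed limit or range.

### The arm

A 6-joint arm with a two-finger parallel gripper is mounted at the origin on the work surface. World frame = base frame: x ahead of the robot, y to its left, z up, the work surface at z = 0. Lengths are in m, angles in rad, forces in N, time in s.
With the tool pointing down it reaches from about 0.3 to 0.875 m from the base axis. Payload 6.4 kg.
Tool frame: the origin (TCP) lies on the centre line of the jaws, within the pads' length; the fingertips stand 19 mm ahead of it and the grasp point (between the pads) is the TCP; z points along the fingers, y is the line along which they close (so a half turn about z gives the same grasp; the last joint's range is limited). The gripper opens to 85 mm and grips with 20 to 120 N. Pads are 22 mm wide; open, the fingers measure 114 mm over their backs; the gripper's body (76 mm by 85 mm) begins 54 mm behind the grasp point. The pads swing forward as they close: fully open they stand 13 mm farther back than shut.
Start: joints at [0.907, 0.181, 1.607, -0, 1.354, -0.206], TCP at [0.254, 0.516, 0.25] pointing down, gripper open.
Joint ranges: [-2.99, 2.99], [-0.89, 2.07], [0.3, 2.58], [-1.14, 4.28], [0, 2.63], [-3.12, 3.12]. Speed limits (rad/s): [2.57, 2.57, 3.01, 3.14, 3.14, 3.14].

### API

Orientations are given as a unit quaternion [x, y, z, w].
In Python, from plant import bot, viewer, close_job gives the robot as it stands.
- The arm moves only by the shell command python3 -m jog 'ROWS' [FORCE]. ROWS is JSON, a list of rows, each a list of 3 entries, a list of its own where there are three numbers: the turn, a rotation vector about the world's x, y, z in degrees, then the shift along the world's x, y, z in m, then the finger opening in m, from 0 to 0.0854. A call has 1 to 20 rows; each row shifts and turns the commanded pose from where the row before left it; what a row does not reach is not made up. A row lasts 1/8 s, in which the tool goes at most 62.5 mm and 10.7 degrees, less where a joint would pass 70% of its speed; a pose out of reach is approached as far as the arm can. A call with a gripper value outside its range is refused whole. The fingers move at their own pace and stop on an object; FORCE is the grip in N (left out, the last holds). Time passes only in rows, so rows that do not move let the fingers close. It gives the time, the measured TCP pose, the force, the opening and the grip force at its end, in the units of the state.
- bot.state(): the state, without advancing time (a new reading comes with each control period).
- viewer.snapshot(name): name is "scene" or "top" or "wrist"; returns a dict with "color" (420x560x3 uint8, red, green, blue), "fx", "fy", "cx", "cy" (pixels), "dist" ([k1, k2, p1, p2, k3] as OpenCV has them; the pictures are not rectified), "T" (4x4, takes a point from camera to world coordinates); the wrist camera has in their place "T_tool_cam" (4x4, takes a point from camera to tool coordinates, whose origin is the TCP and whose axes are the flange's). Camera axes: x right, y down, z forward; pixel columns grow to the right and rows downward; lengths in m; the calibration is good to about 2 mm. A picture is of the moment at which its call begins: read the wrist's pose just before it. There is no depth.
- close_job(): hands the job in; it is judged then, once.
The state is a dict: "time_s": time; "joint_pos": joint angles; "dq": joint speeds; "joint_torque": joint torques, N m; "eef_pos": TCP position; "ee_rot": TCP orientation; "ft_force": force on the tool from outside, world axes, zero at the start; "moment": the same for the moment, N m; "width": opening from 0.0 (shut) to 1.0 (fully open); "grip_force": force on a finger pad.
Only numpy, scipy, OpenCV 4.12 (cv2) and the standard library are available. Lean on these libraries where they do the work, as an engineer would, in place of code of your own. Each camera call takes 0.05 s, during which the arm holds its last target. There are 200 camera calls.

## Working session

There is one attempt and no reset: what is moved stays moved. The work goes in short steps, Python scripts to look and compute and a shell command to move; the robot and the scene stay as the last step left them, time stands still between calls to the robot, and variables do not carry over. Pictures are saved under pics/ and viewed, at most 14 in all, crops included, and the job is handed in when it is done.

```bash
ls; mkdir -p pics; python3 - <<'E'
from plant import bot, viewer
import cv2, json
s=bot.state(); print(s)
for n in ("top","scene"):
    d=viewer.snapshot(n); cv2.imwrite(f"pics/{n}0.png",d["color"][:,:,::-1])
    print(n,d["fx"],d["fy"],d["cx"],d["cy"],d["dist"],d["T"])
E
```

```text
pics
{'time_s': 0.0, 'joint_pos': array([ 9.06709243e-01,  1.81564516e-01,  1.60799808e+00,  7.50089615e-06,
        1.35381854e+00, -2.06309032e-01]), 'dq': array([-4.17563703e-04, -3.39095845e-04, -4.94945316e-04, -5.91457157e-05,
        1.70913382e-03, -4.85716367e-04]), 'joint_torque': array([-3.31322744e-04, -4.44881594e+01, -3.51331508e+01, -1.71624965e-04,
        9.03568463e-03, -6.53820678e-06]), 'eef_pos': array([0.25378322, 0.51538291, 0.24937573]), 'ee_rot': array([ 2.26896364e-01,  9.73918498e-01, -8.09341603e-04, -3.80323366e-04]), 'ft_force': array([-0.45687697,  0.34790354,  0.73791212]), 'moment': array([-0.00452908, -0.04100015, -0.00765758]), 'grip_force': 0.0, 'width': 1.001996142060781}
top 386.5206880208481 386.5206880208481 290.4605879205357 212.68777021745115 [0.02452765 0.         0.         0.         0.        ] [[ 0.00187739 -0.99396467  0.10968464  0.37598142]
 [-0.99998961 -0.00141041  0.0043349  -0.01288478]
 [-0.00415404 -0.10969164 -0.99395699  1.23151968]
 [ 0.          0.          0.          1.        ]]
scene 385.514907231156 385.514907231156 270.1557770888846 212.55433764275583 [0.0023343 0.        0.        0.        0.       ] [[ 0.65437753  0.41885368 -0.62956465  1.21390689]
 [ 0.75604247 -0.37758011  0.53463355 -0.6266812 ]
 [-0.01377786 -0.8258298  -0.56375111  0.79426287]
 [ 0.          0.          0.          1.        ]]
```

View pics/top0.png

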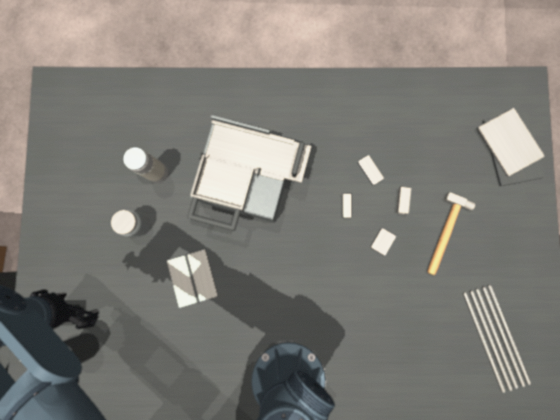

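View pics/scene0.png

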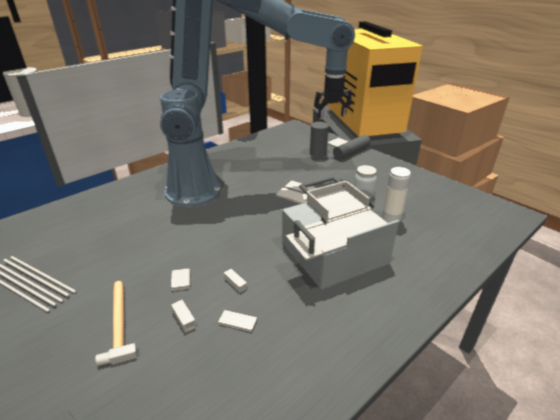

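The top view shows four bright offcuts, at (371,170), (347,206), (404,200) and (383,242). The station is around (250,175), with its gate handle at (302,158) and pan handle at (213,217). The coupon is at (192,278), the jar at (125,222), the spray can at (138,160) and the hammer at (450,230). The plate at (512,140) and the rods at (497,340) look like distractors.

```bash
cat > h.py <<'E'
import numpy as np, cv2
from scipy.spatial.transform import Rotation as R
from plant import bot, viewer
def snap(n):
    s=bot.state(); d=viewer.snapshot(n)
    d["K"]=np.array([[d["fx"],0,d["cx"]],[0,d["fy"],d["cy"]],[0,0,1.]]); d["dist"]=np.array(d["dist"],float)
    if n=="wrist":
        T=np.eye(4); T[:3,:3]=R.from_quat(s["ee_rot"]).as_matrix(); T[:3,3]=s["eef_pos"]; d["T"]=T@np.array(d["T_tool_cam"])
    return d
def p2w(d,uv,z):
    uv=np.asarray(uv,float).reshape(-1,1,2); q=cv2.undistortPoints(uv,d["K"],d["dist"])[:,0]
    T=np.array(d["T"]); r=np.c_[q,np.ones(len(q))]@T[:3,:3].T
    return T[:3,3]+r*((z-T[2,3])/r[:,2])[:,None]
def w2p(d,X):
    Ti=np.linalg.inv(d["T"]); return cv2.projectPoints(np.asarray(X,float).reshape(-1,1,3),cv2.Rodrigues(Ti[:3,:3])[0],Ti[:3,3],d["K"],d["dist"])[0][:,0]
def blobs(d,z,thr=150,amin=100,amax=4000):
    g=cv2.cvtColor(d["color"],cv2.COLOR_RGB2GRAY); m=(g>thr).astype(np.uint8)
    for c in cv2.findContours(m,cv2.RETR_EXTERNAL,cv2.CHAIN_APPROX_NONE)[0]:
        if amin<cv2.contourArea(c)<amax:
            w=p2w(d,c.reshape(-1,2),z)[:,:2]
            (cx,cy),(a,b),t=cv2.minAreaRect((w*1000).astype(np.float32))
            if a<b: a,b,t=b,a,t+90
            print("px",c.reshape(-1,2).mean(0).round(),"xy %.0f %.0f  size %.0f x %.0f  long-axis yaw %.0f"%(cx,cy,a,b,(t+90)%180-90))
def rep():
    s=bot.state(); print(s["time_s"],s["eef_pos"].round(4),R.from_quat(s["ee_rot"]).as_matrix().round(3).tolist(),s["width"])
E
python3 - <<'E'
from h import *
d=snap("top"); blobs(d,0.02)
im=cv2.resize(d["color"][105:265,180:420],None,fx=3.3,fy=3.3,interpolation=cv2.INTER_CUBIC)
cv2.imwrite("pics/crop1.png",im[:,:,::-1])
d=snap("wrist"); print(d["K"],d["T_tool_cam"])
E
```

```text
px [484. 342.] xy 122 -590  size 305 x 10  long-axis yaw 19
px [491. 340.] xy 126 -611  size 304 x 10  long-axis yaw 19
px [497. 338.] xy 132 -628  size 303 x 10  long-axis yaw 19
px [504. 337.] xy 138 -649  size 304 x 10  long-axis yaw 19
px [509. 334.] xy 144 -666  size 304 x 10  long-axis yaw 19
px [181. 282.] xy 297 329  size 154 x 60  long-axis yaw 16
px [201. 275.] xy 314 268  size 151 x 57  long-axis yaw 17
px [383. 242.] xy 420 -297  size 73 x 53  long-axis yaw -31
px [123. 222.] xy 480 518  size 78 x 75  long-axis yaw -43
px [347. 205.] xy 534 -186  size 77 x 25  long-axis yaw -1
px [449. 228.] xy 451 -481  size 262 x 89  long-axis yaw -32
px [405. 200.] xy 551 -367  size 86 x 35  long-axis yaw -7
px [371. 169.] xy 649 -263  size 93 x 43  long-axis yaw 32
px [134. 158.] xy 683 491  size 75 x 73  long-axis yaw 0
px [511. 142.] xy 739 -709  size 185 x 135  long-axis yaw 29
[[338.34855036   0.         280.34522604]
 [  0.         338.34855036 207.675921  ]
 [  0.           0.           1.        ]] [[-1.10597992e-03 -9.49151561e-01 -3.14817551e-01  8.15133508e-02]
 [ 9.99999280e-01 -9.03113644e-04 -7.90259000e-04  5.34569265e-04]
 [ 4.65759538e-04 -3.14818198e-01  9.49151877e-01 -1.23673814e-01]
 [ 0.00000000e+00  0.00000000e+00  0.00000000e+00  1.00000000e+00]]
```

View pics/crop1.png

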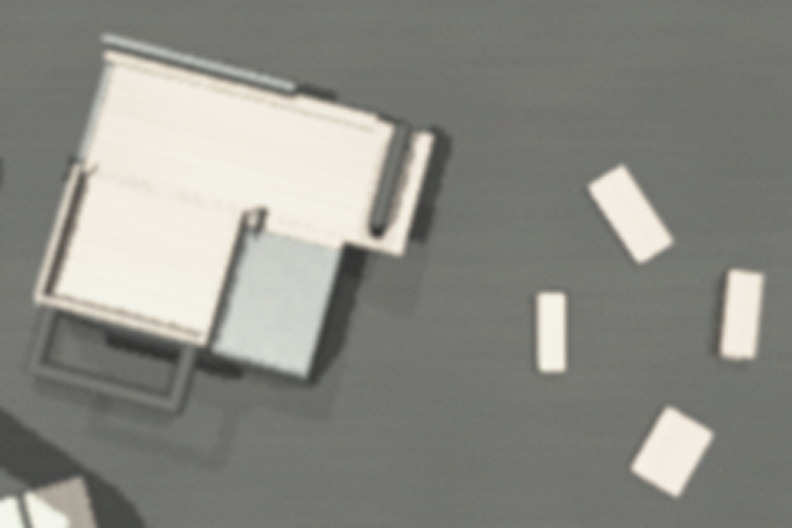

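The crop confirms the station is yawed about -14 degrees. The pieces by size are bar (crop 551,332), block (672,450), flat (630,213) and probably tube (742,313). Next I'll get closer views from the wrist camera over the station and over the offcuts.

```bash
python3 -m jog '[[[0,0,0],[0.03,-0.04,0.022],0.0854],[[0,0,0],[0.03,-0.04,0.022],0.0854],[[0,0,0],[0.03,-0.04,0.022],0.0854],[[0,0,0],[0.03,-0.04,0.022],0.0854],[[0,0,0],[0.03,-0.04,0.022],0.0854],[[0,0,0],[0.03,-0.04,0.022],0.0854],[[0,0,0],[0.03,-0.04,0.022],0.0854],[[0,0,0],[0.03,-0.04,0.022],0.0854],[[0,0,0],[0.03,-0.04,0.022],0.0854],[[0,0,0],[0,0,0],0.0854],[[0,0,0],[0,0,0],0.0854]]'
python3 - <<'E'
from h import *
import pickle
rep()
d=snap("wrist"); pickle.dump(d,open("st.pkl","wb"))
im=cv2.resize(d["color"],(800,600),interpolation=cv2.INTER_CUBIC)
cv2.imwrite("pics/wst.png",im[:,:,::-1])
d=snap("top"); blobs(d,0.02)
E
```

```text
time_s: 1.58
eef_pos: [0.5238, 0.1559, 0.4476]
ee_rot: [0.227, 0.974, 0.0, -0.001]
ft_force: [0.5, 0.0, -1.0]
width: 0.999
grip_force: 0.0
1.575 [0.5238 0.1559 0.4476] [[-0.897, 0.442, -0.001], [0.442, 0.897, 0.0], [0.001, -0.0, -1.0]] 0.9991642353454802
px [ 33. 342.] xy 116 764  size 108 x 84  long-axis yaw -0
px [484. 342.] xy 121 -590  size 306 x 11  long-axis yaw 19
px [491. 340.] xy 126 -611  size 304 x 11  long-axis yaw 19
px [497. 338.] xy 132 -628  size 304 x 11  long-axis yaw 19
px [504. 337.] xy 138 -649  size 304 x 11  long-axis yaw 19
px [509. 334.] xy 144 -666  size 304 x 11  long-axis yaw 19
px [159. 264.] xy 339 398  size 180 x 70  long-axis yaw -85
px [383. 241.] xy 420 -297  size 75 x 55  long-axis yaw -31
px [347. 205.] xy 534 -186  size 77 x 25  long-axis yaw -1
px [449. 228.] xy 445 -488  size 265 x 90  long-axis yaw -28
px [405. 200.] xy 551 -368  size 87 x 36  long-axis yaw -7
px [255. 199.] xy 557 115  size 132 x 59  long-axis yaw 13
px [371. 169.] xy 649 -263  size 94 x 44  long-axis yaw 32
px [304. 162.] xy 671 -50  size 119 x 19  long-axis yaw -15
px [110. 198.] xy 559 563  size 496 x 40  long-axis yaw 9
px [150. 134.] xy 764 447  size 214 x 100  long-axis yaw -85
px [197. 192.] xy 582 289  size 504 x 40  long-axis yaw 6
px [511. 142.] xy 740 -709  size 186 x 136  long-axis yaw 29
```

View pics/wst.png

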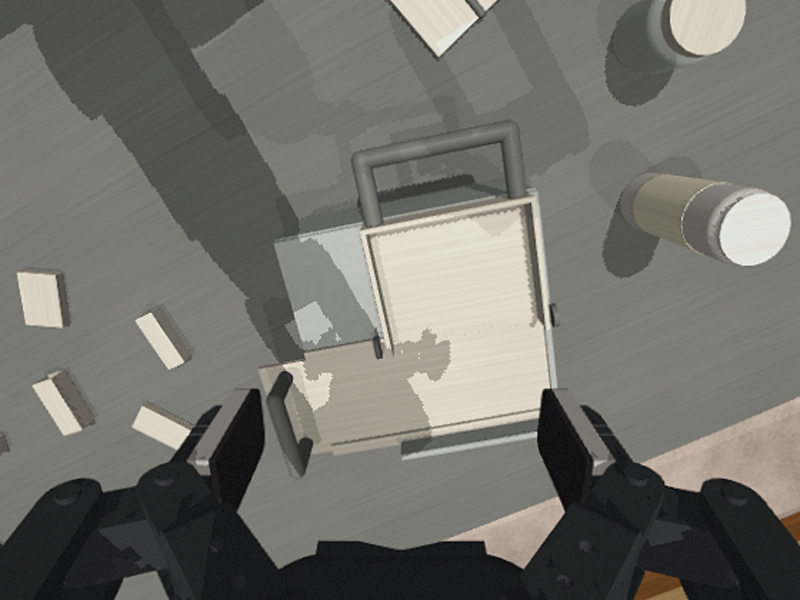

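The wrist view shows the station clearly. In the 800x600 view, the pan handle bar runs (358,158)-(515,128), the rear wall corners are at (364,231) and (538,190), the deck corner is at (274,240) and the gate bar runs (284,376)-(298,474). The pan is empty, and I'll fit the station pose from these points.

```bash
python3 - <<'E'
from h import *
import pickle
from scipy.optimize import least_squares
d=pickle.load(open("st.pkl","rb"))
px=np.array([[437,143],[364,231],[538,190],[274,240],[291,425]])*0.7
def model(p):
    x0,y0,a,h,g=p; L=np.array([[h-.175,.06,.157],[h-.122,-.013,.171],[h-.122,.133,.171],[-.12,-.1,.125],[.059,-.125-g,.176]])
    c,s=np.cos(a),np.sin(a); return np.c_[x0+c*L[:,0]-s*L[:,1],y0+s*L[:,0]+c*L[:,1],L[:,2]]
f=lambda p:np.r_[(w2p(d,model(p))-px).ravel(),(p[3])*100,(p[4]-.01)*100]
r=least_squares(f,[.63,.1,-.25,0,.01]); p=r.x; print(p.round(4),np.degrees(p[2]).round(1)); print((w2p(d,model(p))-px).round(1).tolist())
np.save("st.npy",p); print(model(p).round(3))
E
```

```text
[ 0.6162  0.118  -0.2395  0.0082  0.0014] -13.7
[[-0.9, 1.0], [-0.2, -1.4], [-0.6, 0.5], [1.2, -4.2], [0.7, 4.4]]
[[ 0.468  0.216  0.157]
 [ 0.503  0.132  0.171]
 [ 0.537  0.274  0.171]
 [ 0.476  0.049  0.125]
 [ 0.644 -0.019  0.176]]
```

```bash
python3 -m jog '[[[0,0,0],[0,-0.045,0],0.0854],[[0,0,0],[0,-0.045,0],0.0854],[[0,0,0],[0,-0.045,0],0.0854],[[0,0,0],[0,-0.045,0],0.0854],[[0,0,0],[0,-0.045,0],0.0854],[[0,0,0],[0,-0.045,0],0.0854],[[0,0,0],[0,-0.045,0],0.0854],[[0,0,0],[0,-0.045,0],0.0854],[[0,0,0],[0,-0.045,0],0.0854],[[0,0,0],[0,-0.01,0],0.0854],[[0,0,0],[0,0,0],0.0854],[[0,0,0],[0,0,0],0.0854]]'
python3 - <<'E'
from h import *
rep()
d=snap("wrist"); blobs(d,0.02,amin=300)
im=cv2.resize(d["color"],(800,600),interpolation=cv2.INTER_CUBIC)
cv2.imwrite("pics/woff.png",im[:,:,::-1])
d=snap("top"); im=d["color"][180:420,0:330]
cv2.imwrite("pics/topl.png",cv2.resize(im,None,fx=2,fy=2)[:,:,::-1])
E
```

```text
time_s: 3.18
eef_pos: [0.5244, -0.2575, 0.4484]
ee_rot: [0.226, 0.974, 0.0, 0.0]
ft_force: [0.3, -0.5, -0.4]
width: 0.997
grip_force: 0.0
3.175 [ 0.5244 -0.2575  0.4484] [[-0.898, 0.44, 0.0], [0.44, 0.898, 0.0], [-0.0, 0.0, -1.0]] 0.9970752426616123
px [352. 372.] xy 1031 -329  size 190 x 108  long-axis yaw -90
px [ 98. 322.] xy 681 -737  size 131 x 55  long-axis yaw -62
px [309. 213.] xy 646 -262  size 88 x 40  long-axis yaw 32
px [230. 189.] xy 548 -365  size 86 x 32  long-axis yaw -8
px [480. 169.] xy 705 28  size 87 x 24  long-axis yaw -16
px [326. 137.] xy 541 -183  size 60 x 26  long-axis yaw -1
px [134. 175.] xy 449 -479  size 262 x 88  long-axis yaw -32
px [228.  98.] xy 419 -296  size 70 x 50  long-axis yaw -31
```

View pics/woff.png

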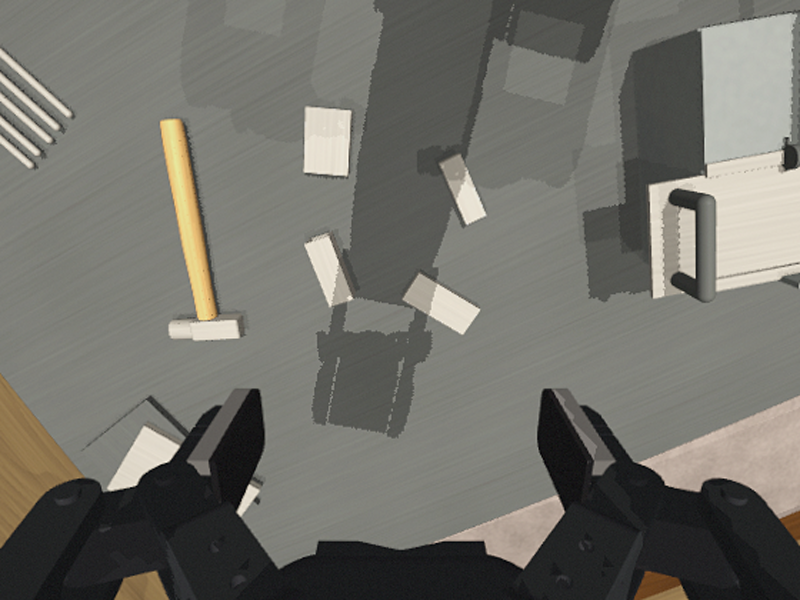

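View pics/topl.png

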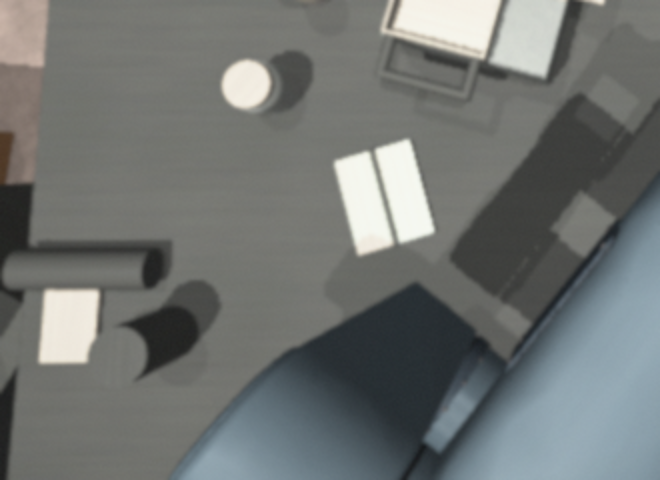

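Both views show exactly four offcuts: block (328,142), tube (328,270), flat (442,303) and bar (462,190) in the wrist view. The left side of the bench has only the jar, the coupon and furniture. I'll start with the flat by hovering above it and measuring again.

```bash
python3 -m jog '[[[0,0,7.25],[0.0152,-0.0006,-0.031],0.052],[[0,0,7.25],[0.0152,-0.0006,-0.031],0.052],[[0,0,7.25],[0.0152,-0.0006,-0.031],0.052],[[0,0,7.25],[0.0152,-0.0006,-0.031],0.052],[[0,0,7.25],[0.0152,-0.0006,-0.031],0.052],[[0,0,7.25],[0.0152,-0.0006,-0.031],0.052],[[0,0,7.25],[0.0152,-0.0006,-0.031],0.052],[[0,0,7.25],[0.0152,-0.0006,-0.031],0.052],[[0,0,0],[0,0,0],0.052],[[0,0,0],[0,0,0],0.052]]' 60
cat >> h.py <<'E'
def look(z,name=None,thr=130):
    rep(); s=bot.state(); M=R.from_quat(s["ee_rot"]).as_matrix(); print("tool y yaw %.1f"%np.degrees(np.arctan2(M[1,1],M[0,1])))
    d=snap("wrist"); blobs(d,z,thr,1000,30000)
    if name: cv2.imwrite(name,d["color"][:,:,::-1])
E
python3 -c "
from h import *
look(0.012,'pics/flat.png')
d=snap('top')
e=[[109,389],[38,298],[205,345],[307,380]]
e=np.array(e)/3.3+[180,105]
for q,z in zip(e,(.157,.171,.171,.125)): print(p2w(d,[q],z).round(3))
"
```

```text
time_s: 4.53
eef_pos: [0.646, -0.2636, 0.2017]
ee_rot: [-0.273, 0.962, -0.0, 0.0]
ft_force: [0.3, 0.6, -0.0]
width: 0.61
grip_force: 0.0
4.525 [ 0.646  -0.2636  0.2017] [[-0.851, -0.525, 0.001], [-0.525, 0.851, -0.001], [-0.0, -0.001, -1.0]] 0.6097770334004851
tool y yaw 121.7
px [411. 404.] xy 790 27  size 73 x 58  long-axis yaw 35
px [149. 404.] xy 969 -266  size 75 x 59  long-axis yaw 28
px [544. 370.] xy 696 140  size 143 x 64  long-axis yaw 49
[[0.466 0.208 0.157]]
[[0.541 0.266 0.171]]
[[0.502 0.125 0.171]]
[[0.476 0.042 0.125]]
```

View pics/flat.png

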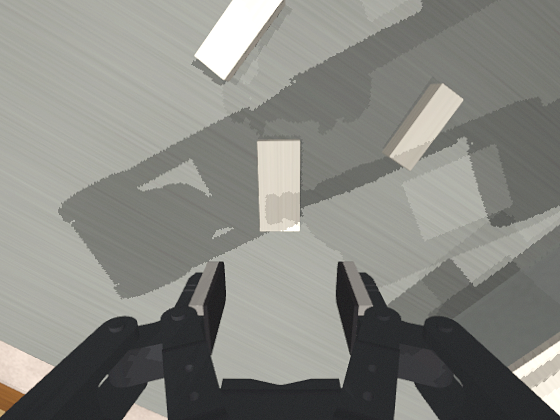

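The flat sits upright in the view, spanning px (258,141)-(300,231). The fingers are at x 222 and 338, so it is centred between them.

```bash
python3 -c "
from h import *
d=snap('wrist'); print(p2w(d,[[279,186],[258,141],[300,141],[258,231],[300,231]],.012).round(4))"
```

```text
[[ 0.6484 -0.2643  0.012 ]
 [ 0.6221 -0.3032  0.012 ]
 [ 0.6018 -0.2703  0.012 ]
 [ 0.6992 -0.2579  0.012 ]
 [ 0.6771 -0.2221  0.012 ]]
```

```bash
python3 -m jog '[[[0,0,0],[0.004,0.001,-0.04],0.052],[[0,0,0],[0,0,-0.04],0.052],[[0,0,0],[0,0,-0.04],0.052],[[0,0,0],[0,0,-0.04],0.052],[[0,0,0],[0,0,-0.018],0.052],[[0,0,0],[0,0,0],0.052],[[0,0,0],[0,0,0],0.052]]' 
python3 -m jog '[[[0,0,0],[0,0,-0.003],0.052],[[0,0,0],[0,0,0],0.052]]'
python3 -m jog '[[[0,0,0],[0,0,-0.003],0.052],[[0,0,0],[0,0,0],0.052]]'
```

```text
time_s: 5.55
eef_pos: [0.6511, -0.2639, 0.0247]
ee_rot: [-0.274, 0.962, -0.001, 0.001]
ft_force: [-0.2, -0.4, 0.1]
width: 0.608
grip_force: 0.0
time_s: 5.8
eef_pos: [0.6501, -0.2632, 0.0202]
ee_rot: [-0.274, 0.962, -0.0, 0.0]
ft_force: [0.5, 0.3, 0.0]
width: 0.608
grip_force: 0.0
time_s: 6.05
eef_pos: [0.6495, -0.2628, 0.016]
ee_rot: [-0.274, 0.962, 0.0, -0.0]
ft_force: [-0.1, 0.7, -0.1]
width: 0.609
grip_force: 0.0
```

```bash
python3 -m jog '[[[0,0,0],[0,0,-0.002],0.052],[[0,0,0],[0,0,0],0.052]]'
python3 -m jog '[[[0,0,0],[0,0,0],0.03],[[0,0,0],[0,0,0],0.03],[[0,0,0],[0,0,0],0.03],[[0,0,0],[0,0,0],0.03]]' 70
python3 -m jog '[[[0,0,0],[0,0,0.02],0.03],[[0,0,0],[0,0,0.04],0.03],[[0,0,0],[0,0,0.05],0.03],[[0,0,0],[0,0,0.05],0.03],[[0,0,0],[0,0,0.05],0.03],[[0,0,0],[0,0,0],0.03]]'
```

```text
time_s: 6.3
eef_pos: [0.6498, -0.263, 0.0157]
ee_rot: [-0.274, 0.962, 0.0, -0.0]
ft_force: [-5.5, 1.9, 9.0]
width: 0.607
grip_force: 4.7
time_s: 6.8
eef_pos: [0.6515, -0.2639, 0.0179]
ee_rot: [-0.274, 0.962, -0.001, 0.001]
ft_force: [-3.1, 2.1, 16.3]
width: 0.446
grip_force: 79.4
time_s: 7.55
eef_pos: [0.6521, -0.2643, 0.2307]
ee_rot: [-0.274, 0.962, -0.004, 0.003]
ft_force: [-0.2, -1.0, -2.6]
width: 0.445
grip_force: 71.3
```

```bash
python3 -m jog '[[[0,0,-4.55],[-0.0062,0.0484,0.012],0.03],[[0,0,-4.55],[-0.0062,0.0484,0.012],0.03],[[0,0,-4.55],[-0.0062,0.0484,0.012],0.03],[[0,0,-4.55],[-0.0062,0.0484,0.012],0.03],[[0,0,-4.55],[-0.0062,0.0484,0.012],0.03],[[0,0,-4.55],[-0.0062,0.0484,0.012],0.03],[[0,0,-4.55],[-0.0062,0.0484,0.012],0.03],[[0,0,-4.55],[-0.0062,0.0484,0.012],0.03],[[0,0,-4.55],[-0.0062,0.0484,0.012],0.03],[[0,0,-4.55],[-0.0062,0.0484,0.012],0.03],[[0,0,0],[0,0,0],0.03],[[0,0,0],[0,0,0],0.03]]'
python3 - <<'E'
from h import *
import pickle
rep(); d=snap("wrist"); pickle.dump(d,open("pan.pkl","wb"))
cv2.imwrite("pics/pan.png",cv2.resize(d["color"],(800,600),interpolation=cv2.INTER_CUBIC)[:,:,::-1])
E
```

```text
time_s: 9.05
eef_pos: [0.587, 0.2208, 0.3422]
ee_rot: [0.119, 0.993, -0.001, -0.002]
ft_force: [0.0, 0.1, -2.7]
width: 0.443
grip_force: 71.6
9.05 [0.587  0.2208 0.3422] [[-0.972, 0.236, -0.003], [0.236, 0.972, -0.001], [0.003, -0.002, -1.0]] 0.4433229160920066
```

View pics/pan.png

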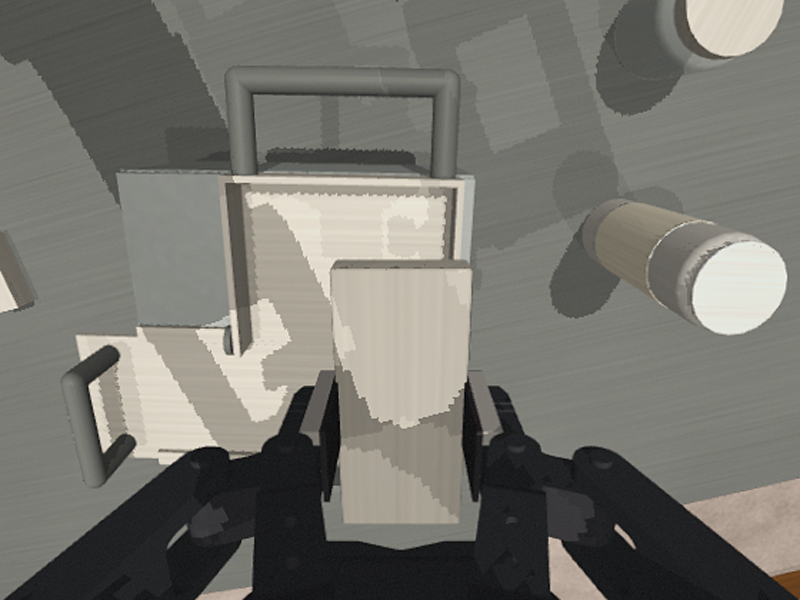

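```bash
python3 - <<'E'
from h import *
import pickle
d=pickle.load(open("pan.pkl","rb"))
q=lambda L,z:p2w(d,np.array(L)*.7,z).round(4).tolist()
print("handle",q([[226,80],[461,80],[344,80]],.157)); print("rearwall",q([[219,178],[473,178],[457,180],[346,180]],.171))
print("gatebar",q([[84,432],[72,380],[95,482]],.176)); print("deckcorner",q([[118,172]],.125),"lip left wall end",q([[238,355]],.141))
print("gate -y corner",q([[77,336]],.131))
print(w2p(d,[[0.587,.2208,.3422]])/.7)
E
```

```text
handle [[0.4502, 0.1472, 0.157], [0.4842, 0.2829, 0.157], [0.4677, 0.2156, 0.157]]
rearwall [[0.5037, 0.129, 0.171], [0.5403, 0.2769, 0.171], [0.5392, 0.2673, 0.171], [0.5235, 0.2029, 0.171]]
gatebar [[0.6465, -0.0276, 0.176], [0.606, -0.017, 0.176], [0.6887, -0.0395, 0.176]]
deckcorner [[0.4812, 0.0432, 0.125]] lip left wall end [[0.6278, 0.0867, 0.141]]
gate -y corner [[0.5872, -0.0357, 0.131]]
[[398.88238659 425.74931324]]
```

The image is now aligned with the station. The pan handle bar is centred at (344,80), the rear wall corners are at (219,178) and (473,178), and the gate bar is at (84,430). I'll lower the flat into the pan on the +y half.

```bash
python3 -m jog '[[[0,0,0],[-0.004,-0.005,-0.03],0.03],[[0,0,0],[0,0,-0.04],0.03],[[0,0,0],[0,0,-0.04],0.03],[[0,0,0],[0,0,-0.04],0.03],[[0,0,0],[0,0,-0.025],0.03],[[0,0,0],[0,0,-0.004],0.03],[[0,0,0],[0,0,0],0.03],[[0,0,0],[0,0,0],0.03]]'
python3 -m jog '[[[0,0,0],[0,0,-0.002],0.03],[[0,0,0],[0,0,0],0.03]]'
```

```text
time_s: 10.1
eef_pos: [0.5849, 0.2158, 0.167]
ee_rot: [0.12, 0.993, 0.0, 0.001]
ft_force: [0.8, 0.3, -4.0]
width: 0.445
grip_force: 71.6
time_s: 10.35
eef_pos: [0.5838, 0.2161, 0.1637]
ee_rot: [0.119, 0.993, 0.0, 0.0]
ft_force: [-0.6, 0.0, -3.8]
width: 0.455
grip_force: 46.7
```

```bash
python3 -m jog '[[[0,0,0],[0,0,-0.002],0.03],[[0,0,0],[0,0,0],0.03]]'
python3 -m jog '[[[0,0,0],[0,0,0],0.048],[[0,0,0],[0,0,0],0.048],[[0,0,0],[0,0,0],0.048]]'
python3 -m jog '[[[0,0,0],[0,0,0.01],0.048],[[0,0,0],[0,0,0.04],0.048],[[0,0,0],[0,0,0.05],0.048],[[0,0,0],[0,0,0.05],0.048],[[0,0,0],[0,0,0],0.048]]'
```

```text
time_s: 10.6
eef_pos: [0.5836, 0.216, 0.1611]
ee_rot: [0.119, 0.993, -0.0, -0.0]
ft_force: [-0.2, 0.3, -3.1]
width: 0.447
grip_force: 76.0
time_s: 10.98
eef_pos: [0.584, 0.2159, 0.1617]
ee_rot: [0.12, 0.993, -0.0, 0.0]
ft_force: [-0.5, -1.1, -0.3]
width: 0.56
grip_force: 0.6
time_s: 11.6
eef_pos: [0.5863, 0.2167, 0.3184]
ee_rot: [0.119, 0.993, 0.002, 0.006]
ft_force: [0.2, 0.7, 1.0]
width: 0.562
grip_force: 0.0
```

```bash
python3 -m jog '[[[0,0,0.5],[-0.0034,-0.048,-0.0096],0.055],[[0,0,0.5],[-0.0034,-0.048,-0.0096],0.055],[[0,0,0.5],[-0.0034,-0.048,-0.0096],0.055],[[0,0,0.5],[-0.0034,-0.048,-0.0096],0.055],[[0,0,0.5],[-0.0034,-0.048,-0.0096],0.055],[[0,0,0.5],[-0.0034,-0.048,-0.0096],0.055],[[0,0,0.5],[-0.0034,-0.048,-0.0096],0.055],[[0,0,0.5],[-0.0034,-0.048,-0.0096],0.055],[[0,0,0.5],[-0.0034,-0.048,-0.0096],0.055],[[0,0,0.5],[-0.0034,-0.048,-0.0096],0.055],[[0,0,0.5],[-0.0034,-0.048,-0.0096],0.055],[[0,0,0.5],[-0.0034,-0.048,-0.0096],0.055],[[0,0,0],[0,0,0],0.055],[[0,0,0],[0,0,0],0.055]]'
cat >> h.py <<'E'
def near(z,px,name=None,thr=150):
    "bright blob nearest to pixel px, measured on plane z"
    d=snap("wrist"); g=cv2.cvtColor(d["color"],cv2.COLOR_RGB2GRAY); m=(g>thr).astype(np.uint8); m[255:]=0
    C=[c for c in cv2.findContours(m,cv2.RETR_EXTERNAL,cv2.CHAIN_APPROX_NONE)[0] if cv2.contourArea(c)>400]
    for c in C:
        w=p2w(d,c.reshape(-1,2),z)[:,:2]*1000; (x,y),(a,b),t=cv2.minAreaRect(w.astype(np.float32))
        if a<b: a,b,t=b,a,t+90
        if a<130: print("px",c.reshape(-1,2).mean(0).round(),"xy %.1f %.1f size %.0f x %.0f yaw %.1f"%(x,y,a,b,(t+90)%180-90))
    if name: cv2.imwrite(name,d["color"][:,:,::-1])
E
python3 -c "
from h import *
rep(); near(.03,None,'pics/tube.png')"
```

```text
time_s: 13.35
eef_pos: [0.5427, -0.3594, 0.1955]
ee_rot: [0.068, 0.998, 0.001, -0.0]
ft_force: [0.5, 0.8, 0.0]
width: 0.645
grip_force: 0.0
13.35 [ 0.5427 -0.3594  0.1955] [[-0.991, 0.135, -0.001], [0.135, 0.991, 0.001], [0.001, 0.001, -1.0]] 0.6453277286265557
px [274. 210.] xy 557.9 -363.3 size 61 x 30 yaw -7.4
px [474. 152.] xy 531.1 -186.3 size 74 x 25 yaw -0.5
px [336.  37.] xy 421.5 -299.1 size 66 x 47 yaw -31.1
```

View pics/tube.png

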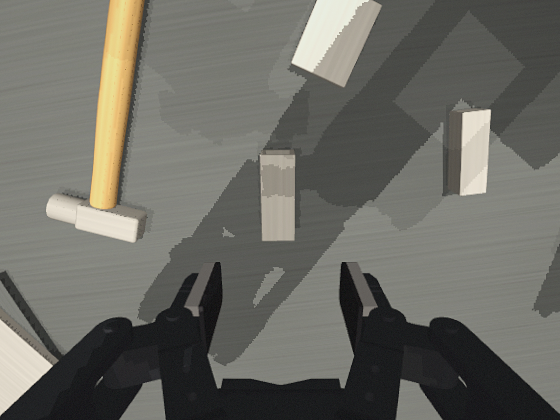

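The tube's top face spans px (260,155)-(295,241), centred between the fingers at x 222 and 340.

```bash
python3 -c "
from h import *
d=snap('wrist'); w=p2w(d,[[260,155],[295,155],[262,241],[295,241]],.03); print(w.round(4), w.mean(0))"
```

```text
[[ 0.508  -0.3712  0.03  ]
 [ 0.5121 -0.3414  0.03  ]
 [ 0.5877 -0.3817  0.03  ]
 [ 0.5919 -0.3512  0.03  ]] [ 0.54991479 -0.36138763  0.03      ]
```

```bash
python3 -m jog '[[[0,0,0],[0.007,-0.002,-0.04],0.05],[[0,0,0],[0,0,-0.04],0.05],[[0,0,0],[0,0,-0.04],0.05],[[0,0,0],[0,0,-0.04],0.05],[[0,0,0],[0,0,-0.014],0.05],[[0,0,0],[0,0,0],0.05],[[0,0,0],[0,0,0],0.05]]' 
python3 -m jog '[[[0,0,0],[0,0,0],0.015],[[0,0,0],[0,0,0],0.015],[[0,0,0],[0,0,0],0.015],[[0,0,0],[0,0,0],0.015],[[0,0,0],[0,0,0],0.015]]' 70
python3 -m jog '[[[0,0,0],[0,0,0.02],0.015],[[0,0,0],[0,0,0.04],0.015],[[0,0,0],[0,0,0.05],0.015],[[0,0,0],[0,0,0.05],0.015],[[0,0,0],[0,0,0.05],0.015],[[0,0,0],[0,0,0],0.015]]'
```

```text
time_s: 14.32
eef_pos: [0.5513, -0.3628, 0.0243]
ee_rot: [0.067, 0.998, -0.001, 0.001]
ft_force: [0.1, 0.2, 0.1]
width: 0.586
grip_force: 0.0
time_s: 14.95
eef_pos: [0.5511, -0.3631, 0.0243]
ee_rot: [0.067, 0.998, -0.001, 0.001]
ft_force: [-0.6, 0.9, 6.5]
width: 0.338
grip_force: 70.5
time_s: 15.7
eef_pos: [0.552, -0.3638, 0.2395]
ee_rot: [0.067, 0.998, -0.004, 0.004]
ft_force: [0.3, -0.5, -2.1]
width: 0.338
grip_force: 69.5
```

```bash
python3 -m jog '[[[0,0,-0.55],[0.0014,0.047,0.0055],0.015],[[0,0,-0.55],[0.0014,0.047,0.0055],0.015],[[0,0,-0.55],[0.0014,0.047,0.0055],0.015],[[0,0,-0.55],[0.0014,0.047,0.0055],0.015],[[0,0,-0.55],[0.0014,0.047,0.0055],0.015],[[0,0,-0.55],[0.0014,0.047,0.0055],0.015],[[0,0,-0.55],[0.0014,0.047,0.0055],0.015],[[0,0,-0.55],[0.0014,0.047,0.0055],0.015],[[0,0,-0.55],[0.0014,0.047,0.0055],0.015],[[0,0,-0.55],[0.0014,0.047,0.0055],0.015],[[0,0,-0.55],[0.0014,0.047,0.0055],0.015],[[0,0,0],[0,0,0],0.015],[[0,0,0],[0,0,0],0.015]]'
python3 - <<'E'
from h import *
import pickle
rep(); d=snap("wrist"); pickle.dump(d,open("pan.pkl","wb"))
cv2.imwrite("pics/pan2.png",d["color"][:,:,::-1])
E
```

```text
time_s: 17.32
eef_pos: [0.5647, 0.1548, 0.2918]
ee_rot: [0.12, 0.993, -0.0, -0.001]
ft_force: [-0.2, 0.5, -2.3]
width: 0.336
grip_force: 69.8
17.325 [0.5647 0.1548 0.2918] [[-0.971, 0.238, -0.002], [0.238, 0.971, -0.001], [0.001, -0.001, -1.0]] 0.33649737931383694
```

View pics/pan2.png

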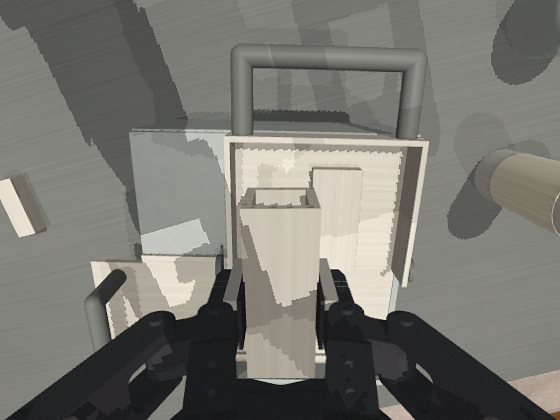

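The flat lies properly in the pan, at px x 312-362. The tube, which is hollow, is held straight above the left half, so I'll lower it.

```bash
python3 -m jog '[[[0,0,0],[0.003,-0.001,-0.03],0.015],[[0,0,0],[0,0,-0.035],0.015],[[0,0,0],[0,0,-0.035],0.015],[[0,0,0],[0,0,-0.02],0.015],[[0,0,0],[0,0,-0.003],0.015],[[0,0,0],[0,0,0],0.015],[[0,0,0],[0,0,0],0.015]]'
python3 -m jog '[[[0,0,0],[0,0,-0.002],0.015],[[0,0,0],[0,0,0],0.015]]'
```

```text
time_s: 18.25
eef_pos: [0.5692, 0.1537, 0.171]
ee_rot: [0.12, 0.993, 0.0, 0.001]
ft_force: [0.3, -0.2, -1.4]
width: 0.338
grip_force: 69.8
time_s: 18.5
eef_pos: [0.5684, 0.1541, 0.1679]
ee_rot: [0.12, 0.993, 0.0, 0.0]
ft_force: [0.9, 0.2, -2.3]
width: 0.341
grip_force: 69.8
```

```bash
python3 -m jog '[[[0,0,0],[0,0,-0.001],0.015],[[0,0,0],[0,0,0],0.038],[[0,0,0],[0,0,0],0.038],[[0,0,0],[0,0,0],0.038],[[0,0,0],[0,0,0.01],0.038],[[0,0,0],[0,0,0.04],0.04],[[0,0,0],[0,0,0.05],0.04],[[0,0,0],[0,0,0.05],0.04],[[0,0,0],[0,0,0],0.04]]'
python3 -m jog '[[[0,0,-1.7],[-0.0148,-0.0451,-0.012],0.064],[[0,0,-1.7],[-0.0148,-0.0451,-0.012],0.064],[[0,0,-1.7],[-0.0148,-0.0451,-0.012],0.064],[[0,0,-1.7],[-0.0148,-0.0451,-0.012],0.064],[[0,0,-1.7],[-0.0148,-0.0451,-0.012],0.064],[[0,0,-1.7],[-0.0148,-0.0451,-0.012],0.064],[[0,0,-1.7],[-0.0148,-0.0451,-0.012],0.064],[[0,0,-1.7],[-0.0148,-0.0451,-0.012],0.064],[[0,0,-1.7],[-0.0148,-0.0451,-0.012],0.064],[[0,0,-1.7],[-0.0148,-0.0451,-0.012],0.064],[[0,0,0],[0,0,0],0.064],[[0,0,0],[0,0,0],0.064]]' 70
python3 -c "
from h import *
rep(); near(.016,None,'pics/block.png',170)"
```

```text
time_s: 19.62
eef_pos: [0.5709, 0.1544, 0.3233]
ee_rot: [0.12, 0.993, 0.001, 0.006]
ft_force: [0.4, 0.6, -1.0]
width: 0.465
grip_force: 0.0
time_s: 21.12
eef_pos: [0.4202, -0.2964, 0.1963]
ee_rot: [0.266, 0.964, 0.0, -0.0]
ft_force: [0.4, 0.2, 0.6]
width: 0.75
grip_force: 0.0
21.125 [ 0.4202 -0.2964  0.1963] [[-0.859, 0.512, -0.0], [0.512, 0.859, 0.001], [0.001, 0.001, -1.0]] 0.7497841236216878
px [442. 226.] xy 537.2 -181.3 size 77 x 26 yaw -0.1
px [105. 216.] xy 358.1 -456.4 size 82 x 27 yaw -23.7
px [279. 184.] xy 419.0 -296.6 size 69 x 50 yaw -31.0
```

View pics/block.png

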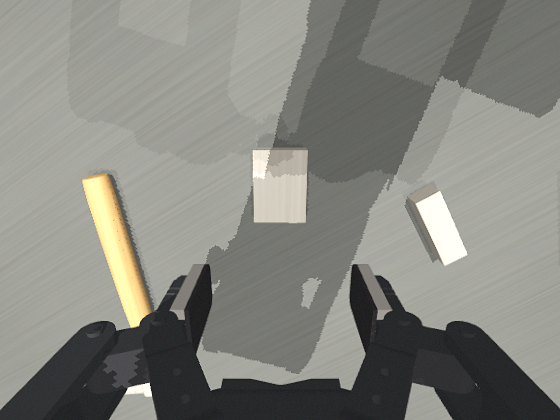

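The block spans px (253,149)-(307,222), centred and aligned, so I'll grasp it now.

```bash
python3 -m jog '[[[0,0,0],[-0.001,0,-0.04],0.062],[[0,0,0],[0,0,-0.04],0.062],[[0,0,0],[0,0,-0.04],0.062],[[0,0,0],[0,0,-0.04],0.062],[[0,0,0],[0,0,-0.015],0.062],[[0,0,0],[0,0,-0.003],0.062],[[0,0,0],[0,0,0],0.062],[[0,0,0],[0,0,0],0.062]]' 
python3 -m jog '[[[0,0,0],[0,0,0],0.035],[[0,0,0],[0,0,0],0.035],[[0,0,0],[0,0,0],0.035],[[0,0,0],[0,0,0],0.035],[[0,0,0],[0,0,0],0.035]]' 70
python3 -m jog '[[[0,0,0],[0,0,0.02],0.035],[[0,0,0],[0,0,0.04],0.035],[[0,0,0],[0,0,0.05],0.035],[[0,0,0],[0,0,0.05],0.035],[[0,0,0],[0,0,0.05],0.035],[[0,0,0],[0,0,0],0.035]]'
```

```text
time_s: 22.18
eef_pos: [0.4203, -0.2979, 0.0201]
ee_rot: [0.265, 0.964, -0.001, 0.001]
ft_force: [0.5, 0.2, 0.0]
width: 0.724
grip_force: 0.0
time_s: 22.8
eef_pos: [0.4201, -0.2978, 0.0202]
ee_rot: [0.265, 0.964, -0.001, 0.001]
ft_force: [-0.6, 2.7, 8.2]
width: 0.563
grip_force: 72.8
time_s: 23.55
eef_pos: [0.421, -0.2989, 0.2334]
ee_rot: [0.265, 0.964, -0.003, 0.004]
ft_force: [0.8, -0.7, -3.4]
width: 0.565
grip_force: 74.1
```

```bash
python3 -m jog '[[[0,0,1.54],[0.0147,0.0466,0.006],0.035],[[0,0,1.54],[0.0147,0.0466,0.006],0.035],[[0,0,1.54],[0.0147,0.0466,0.006],0.035],[[0,0,1.54],[0.0147,0.0466,0.006],0.035],[[0,0,1.54],[0.0147,0.0466,0.006],0.035],[[0,0,1.54],[0.0147,0.0466,0.006],0.035],[[0,0,1.54],[0.0147,0.0466,0.006],0.035],[[0,0,1.54],[0.0147,0.0466,0.006],0.035],[[0,0,1.54],[0.0147,0.0466,0.006],0.035],[[0,0,1.54],[0.0147,0.0466,0.006],0.035],[[0,0,1.54],[0.0147,0.0466,0.006],0.035],[[0,0,0],[0,0,0],0.035],[[0,0,0],[0,0,0],0.035]]'
python3 - <<'E'
from h import *
rep(); d=snap("wrist"); 
cv2.imwrite("pics/pan3.png",d["color"][:,:,::-1])
E
```

```text
time_s: 25.18
eef_pos: [0.58, 0.2153, 0.2924]
ee_rot: [0.12, 0.993, -0.001, -0.002]
ft_force: [-0.1, -0.5, -4.2]
width: 0.56
grip_force: 74.4
25.175 [0.58   0.2153 0.2924] [[-0.971, 0.239, -0.004], [0.239, 0.971, -0.001], [0.003, -0.002, -1.0]] 0.5596930117810551
```

View pics/pan3.png

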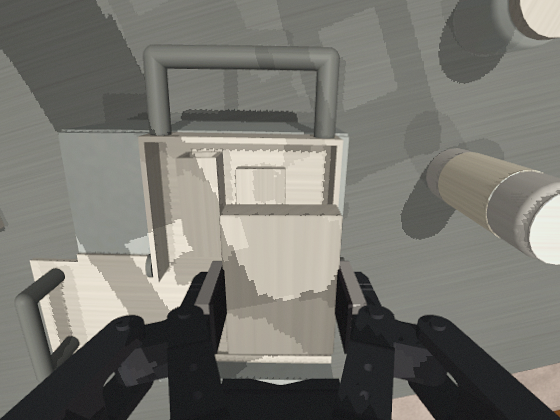

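The tube lies at px x 190-222 and the flat at x 236-285, closer to the middle than where I released it. I'll measure both before placing the block.

```bash
python3 - <<'E'
from h import *
rep(); d=snap("wrist"); C=np.array([.581,.1874]); e1=np.array([.9707,-.2402]); e2=np.array([.2402,.9707])
def q(n,L,z):
    w=p2w(d,L,z)[:,:2]-C; print(n,(np.c_[w@e1,w@e2]*1000).round(0).tolist())
q("flat rear",[[236,168],[285,168]],.153); q("tube rear top",[[190,154],[222,154]],.171); q("walls in",[[165,141],[330,141]],.171); q("wall out",[[141,137],[348,137]],.171); q("handle",[[146,57],[339,57]],.157)
E
```

```text
25.225 [0.5802 0.2148 0.2928] [[-0.971, 0.24, -0.003], [0.24, 0.971, -0.001], [0.003, -0.002, -1.0]] 0.562318689648091
flat rear [[-35.0, -8.0], [-35.0, 30.0]]
tube rear top [[-49.0, -39.0], [-49.0, -16.0]]
walls in [[-58.0, -57.0], [-58.0, 62.0]]
wall out [[-61.0, -74.0], [-61.0, 75.0]]
handle [[-117.0, -70.0], [-116.0, 68.0]]
```

The flat now spans v -8..30, so it seems to have been knocked inside the pan, and the tube is at v -46..-16. I'll turn the block 90 degrees and lay it across the flat, clear of the tube.

```bash
python3 -m jog '[[[0,0,-9],[0.0014,-0.0007,0.001],0.035],[[0,0,-9],[0.0014,-0.0007,0.001],0.035],[[0,0,-9],[0.0014,-0.0007,0.001],0.035],[[0,0,-9],[0.0014,-0.0007,0.001],0.035],[[0,0,-9],[0.0014,-0.0007,0.001],0.035],[[0,0,-9],[0.0014,-0.0007,0.001],0.035],[[0,0,-9],[0.0014,-0.0007,0.001],0.035],[[0,0,-9],[0.0014,-0.0007,0.001],0.035],[[0,0,-9],[0.0014,-0.0007,0.001],0.035],[[0,0,-9],[0.0014,-0.0007,0.001],0.035],[[0,0,0],[0,0,0],0.035],[[0,0,0],[0,0,0],0.035]]'
python3 -c "
from h import *
rep()
d=snap('top');im=d['color'][150:260,180:300]; cv2.imwrite('pics/t.png',im[:,:,::-1])"
```

```text
time_s: 26.78
eef_pos: [0.5949, 0.2079, 0.3044]
ee_rot: [0.787, 0.618, -0.0, -0.0]
ft_force: [0.7, -0.7, -3.3]
width: 0.562
grip_force: 74.3
26.775 [0.5949 0.2079 0.3044] [[0.237, 0.971, -0.0], [0.971, -0.237, -0.0], [-0.0, -0.0, -1.0]] 0.562265924825722
```

```bash
python3 -m jog '[[[0,0,0],[0,0,-0.03],0.035],[[0,0,0],[0,0,-0.04],0.035],[[0,0,0],[0,0,-0.035],0.035],[[0,0,0],[0,0,-0.015],0.035],[[0,0,0],[0,0,-0.005],0.035],[[0,0,0],[0,0,0],0.035],[[0,0,0],[0,0,0],0.035]]'
python3 -m jog '[[[0,0,0],[0,0,-0.003],0.035],[[0,0,0],[0,0,0],0.035],[[0,0,0],[0,0,0],0.035]]'
```

```text
time_s: 27.7
eef_pos: [0.596, 0.2088, 0.1814]
ee_rot: [0.787, 0.617, 0.001, 0.001]
ft_force: [-0.7, -0.3, -2.3]
width: 0.564
grip_force: 74.3
time_s: 28.08
eef_pos: [0.595, 0.2086, 0.1767]
ee_rot: [0.787, 0.617, 0.0, 0.0]
ft_force: [-0.7, -0.7, -3.1]
width: 0.56
grip_force: 74.3
```

```bash
python3 -m jog '[[[0,0,0],[0,0,-0.002],0.035],[[0,0,0],[0,0,0],0.035],[[0,0,0],[0,0,0],0.058],[[0,0,0],[0,0,0],0.058],[[0,0,0],[0,0,0],0.058],[[0,0,0],[0,0,0.02],0.06],[[0,0,0],[0,0,0.04],0.06],[[0,0,0],[0,0,0.05],0.06],[[0,0,0],[0,0,0.04],0.06],[[0,0,0],[0,0,0],0.06],[[0,0,0],[0,0,0],0.06]]'
python3 - <<'E'
from h import *
rep(); d=snap("wrist"); cv2.imwrite("pics/pan4.png",cv2.resize(d["color"],(800,600))[:,:,::-1])
E
python3 -m jog '[[[0,0,-7.7],[-0.0062,-0.0393,-0.0125],0.045],[[0,0,-7.7],[-0.0062,-0.0393,-0.0125],0.045],[[0,0,-7.7],[-0.0062,-0.0393,-0.0125],0.045],[[0,0,-7.7],[-0.0062,-0.0393,-0.0125],0.045],[[0,0,-7.7],[-0.0062,-0.0393,-0.0125],0.045],[[0,0,-7.7],[-0.0062,-0.0393,-0.0125],0.045],[[0,0,-7.7],[-0.0062,-0.0393,-0.0125],0.045],[[0,0,-7.7],[-0.0062,-0.0393,-0.0125],0.045],[[0,0,-7.7],[-0.0062,-0.0393,-0.0125],0.045],[[0,0,-7.7],[-0.0062,-0.0393,-0.0125],0.045],[[0,0,0],[0,0,0],0.045],[[0,0,0],[0,0,0],0.045]]'
python3 - <<'E'
from h import *
rep(); near(.025,None,'pics/bar.png',150); near(.025,None,None,185)
E
```

```text
time_s: 29.45
eef_pos: [0.5949, 0.2086, 0.3252]
ee_rot: [0.787, 0.617, 0.0, 0.0]
ft_force: [0.3, -1.4, -0.5]
width: 0.702
grip_force: 0.0
29.45 [0.5949 0.2086 0.3252] [[0.239, 0.971, 0.001], [0.971, -0.239, 0.0], [0.0, 0.001, -1.0]] 0.7020932104646672
time_s: 31.0
eef_pos: [0.5325, -0.1838, 0.1987]
ee_rot: [1.0, -0.007, -0.001, -0.001]
ft_force: [-0.4, 0.1, 0.0]
width: 0.529
grip_force: 0.0
31.0 [ 0.5325 -0.1838  0.1987] [[1.0, -0.014, -0.002], [-0.014, -1.0, 0.001], [-0.002, -0.001, -1.0]] 0.5285183197433287
px [281. 187.] xy 532.4 -183.2 size 75 x 25 yaw -0.5
px [15. 72.] xy 635.4 42.5 size 126 x 29 yaw -14.6
px [281. 187.] xy 532.8 -183.4 size 73 x 24 yaw -0.8
px [16. 72.] xy 635.5 41.8 size 126 x 30 yaw -13.8
```

```bash
python3 -m jog '[[[0,0,0],[0,0.0005,-0.04],0.042],[[0,0,0],[0,0,-0.04],0.042],[[0,0,0],[0,0,-0.04],0.042],[[0,0,0],[0,0,-0.04],0.042],[[0,0,0],[0,0,-0.014],0.042],[[0,0,0],[0,0,0],0.042],[[0,0,0],[0,0,0],0.042]]' 
python3 -m jog '[[[0,0,0],[0,0,0],0.01],[[0,0,0],[0,0,0],0.01],[[0,0,0],[0,0,0],0.01],[[0,0,0],[0,0,0],0.01],[[0,0,0],[0,0,0],0.01]]' 70
python3 -m jog '[[[0,0,0],[0,0,0.02],0.01],[[0,0,0],[0,0,0.04],0.01],[[0,0,0],[0,0,0.05],0.01],[[0,0,0],[0,0,0.05],0.01],[[0,0,0],[0,0,0.05],0.01],[[0,0,0],[0,0,0],0.01]]'
```

```text
time_s: 31.98
eef_pos: [0.5344, -0.1844, 0.0274]
ee_rot: [1.0, -0.007, 0.001, 0.001]
ft_force: [-0.0, -0.8, 0.5]
width: 0.492
grip_force: 0.0
time_s: 32.6
eef_pos: [0.5343, -0.1846, 0.0276]
ee_rot: [1.0, -0.007, 0.001, 0.001]
ft_force: [1.1, 0.8, 6.8]
width: 0.274
grip_force: 69.9
time_s: 33.35
eef_pos: [0.5354, -0.1852, 0.2423]
ee_rot: [1.0, -0.007, 0.005, 0.003]
ft_force: [0.5, 0.3, -2.4]
width: 0.272
grip_force: 69.2
```

View pics/pan4.png

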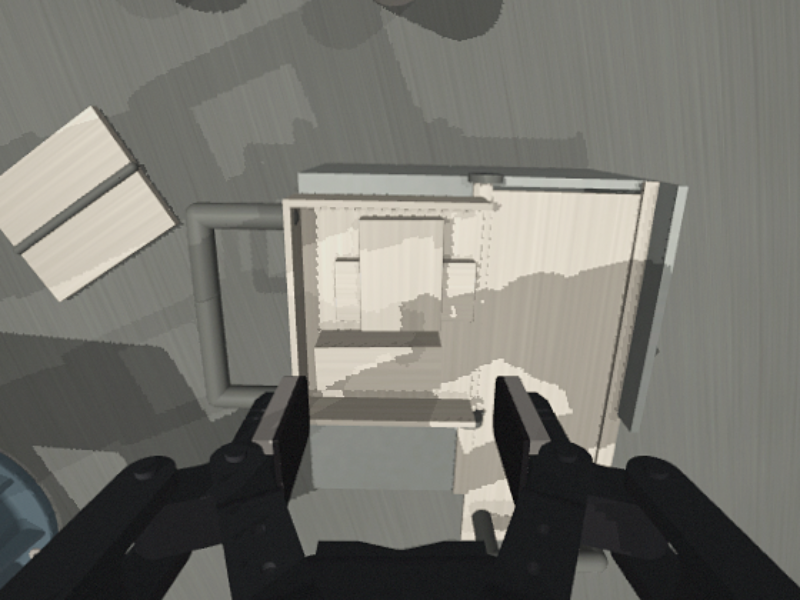

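The pan view shows the block lying across the flat (block px x 359-442, y 218-330), with the tube beside it at y 340-395. I'll stack the bar on the block.

```bash
python3 -m jog '[[[0,0,7.7],[0.006,0.0394,0.0068],0.01],[[0,0,7.7],[0.006,0.0394,0.0068],0.01],[[0,0,7.7],[0.006,0.0394,0.0068],0.01],[[0,0,7.7],[0.006,0.0394,0.0068],0.01],[[0,0,7.7],[0.006,0.0394,0.0068],0.01],[[0,0,7.7],[0.006,0.0394,0.0068],0.01],[[0,0,7.7],[0.006,0.0394,0.0068],0.01],[[0,0,7.7],[0.006,0.0394,0.0068],0.01],[[0,0,7.7],[0.006,0.0394,0.0068],0.01],[[0,0,7.7],[0.006,0.0394,0.0068],0.01],[[0,0,0],[0,0,0],0.01],[[0,0,0],[0,0,0],0.01]]'
python3 -c "
from h import *
rep()"
```

```text
time_s: 34.85
eef_pos: [0.5923, 0.2097, 0.3026]
ee_rot: [0.787, 0.616, -0.001, -0.0]
ft_force: [0.6, -0.3, -3.3]
width: 0.27
grip_force: 69.3
34.85 [0.5923 0.2097 0.3026] [[0.24, 0.971, -0.002], [0.971, -0.24, -0.001], [-0.001, -0.002, -1.0]] 0.2702733676065183
```

```bash
python3 -m jog '[[[0,0,0],[0.002,-0.001,-0.03],0.01],[[0,0,0],[0,0,-0.035],0.01],[[0,0,0],[0,0,-0.025],0.01],[[0,0,0],[0,0,-0.01],0.01],[[0,0,0],[0,0,-0.003],0.01],[[0,0,0],[0,0,0],0.01],[[0,0,0],[0,0,0],0.01]]'
python3 -m jog '[[[0,0,0],[0,0,-0.002],0.01],[[0,0,0],[0,0,0],0.01],[[0,0,0],[0,0,0],0.01]]'
```

```text
time_s: 35.72
eef_pos: [0.5957, 0.2092, 0.2019]
ee_rot: [0.787, 0.617, 0.001, 0.001]
ft_force: [-0.5, 0.4, -1.8]
width: 0.273
grip_force: 69.3
time_s: 36.1
eef_pos: [0.595, 0.2092, 0.1986]
ee_rot: [0.787, 0.617, 0.0, 0.0]
ft_force: [-0.4, -0.5, -2.2]
width: 0.27
grip_force: 69.3
```

```bash
python3 -m jog '[[[0,0,0],[0,0,-0.001],0.01],[[0,0,0],[0,0,0],0.01],[[0,0,0],[0,0,0],0.034],[[0,0,0],[0,0,0],0.034],[[0,0,0],[0,0,0],0.034],[[0,0,0],[0,0,0.02],0.036],[[0,0,0],[0,0,0.03],0.036],[[0,0,0],[0,0,0.04],0.036],[[0,0,0],[0,0,0.04],0.036],[[0,0,0],[0,0,0],0.036],[[0,0,0],[0,0,0],0.036]]'
python3 -c "
from h import *
rep(); d=snap('wrist'); cv2.imwrite('pics/pan5.png',d['color'][:,:,::-1])
near(.194,None,None,150)"
python3 -m jog '[[[0,0,10],[0.0059,-0.0263,-0.0055],0.05],[[0,0,10],[0.0059,-0.0263,-0.0055],0.05],[[0,0,10],[0.0059,-0.0263,-0.0055],0.05],[[0,0,10],[0.0059,-0.0263,-0.0055],0.05],[[0,0,10],[0.0059,-0.0263,-0.0055],0.05],[[0,0,10],[0.0059,-0.0263,-0.0055],0.05],[[0,0,10],[0.0059,-0.0263,-0.0055],0.05],[[0,0,10],[0.0059,-0.0263,-0.0055],0.05],[[0,0,10],[0.0059,-0.0263,-0.0055],0.05],[[0,0,0],[0,0,0],0.05],[[0,0,0],[0,0,0],0.05]]'
python3 - <<'E'
from h import *
import pickle
rep(); d=snap("wrist"); pickle.dump(d,open("gate.pkl","wb"))
cv2.imwrite("pics/gate.png",cv2.resize(d["color"],(800,600))[:,:,::-1])
E
```

```text
time_s: 37.48
eef_pos: [0.5949, 0.2091, 0.3282]
ee_rot: [0.787, 0.617, 0.0, 0.0]
ft_force: [-0.7, 0.9, -1.0]
width: 0.419
grip_force: 0.0
37.475 [0.5949 0.2091 0.3282] [[0.239, 0.971, 0.001], [0.971, -0.239, 0.0], [0.0, 0.001, -1.0]] 0.4187727152628228
px [444. 191.] xy 722.9 185.1 size 105 x 8 yaw 74.9
px [399. 128.] xy 694.8 245.2 size 75 x 5 yaw -14.7
px [ 71. 165.] xy 439.3 278.0 size 88 x 33 yaw 16.5
px [ 41. 123.] xy 428.4 314.7 size 88 x 33 yaw 16.7
time_s: 38.95
eef_pos: [0.6477, -0.027, 0.2773]
ee_rot: [0.122, 0.993, 0.0, -0.001]
ft_force: [0.5, 1.3, -0.6]
width: 0.586
grip_force: 0.0
38.95 [ 0.6477 -0.027   0.2773] [[-0.97, 0.242, -0.002], [0.242, 0.97, 0.001], [0.002, 0.0, -1.0]] 0.5860698059324575
```

View pics/gate.png

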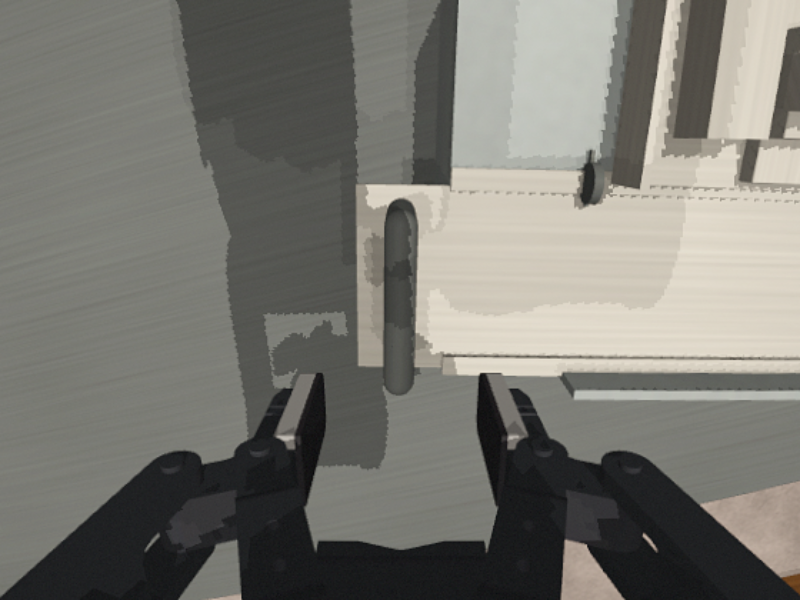

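The gate bar runs from px (401,200) to (398,394), nearly centred between the fingers. The deck's -y edge is at x≈453. I'll compute the bar position and the present opening from these.

```bash
python3 - <<'E'
from h import *
import pickle
d=pickle.load(open("gate.pkl","rb")); e1=np.array([.9707,-.2402]); e2=np.array([.2402,.9707]); O=np.array([.6374,.1735])-.06*e2
print("O",O)
def q(n,L,z):
    w=p2w(d,np.array(L)*.7,z)[:,:2]; v=w-O; print(n,w.round(4).tolist(),(np.c_[v@e1,v@e2]*1000).round(1).tolist())
q("bar",[[401,200],[398,394],[400,297]],.176); q("deck edge",[[456,60],[452,170]],.125); q("plate edge",[[357,190],[357,365]],.131); q("hinge left",[[590,180]],.137)
q("bar sides mid",[[385,297],[415,297]],.176)
E
```

```text
O [0.622988 0.115258]
bar [[0.5956, -0.0132], [0.6931, -0.0392], [0.6412, -0.0251]] [[4.3, -131.3], [105.1, -133.1], [51.4, -131.9]]
deck edge [[0.5378, 0.031], [0.5924, 0.0168]] [[-62.5, -102.3], [-6.0, -102.9]]
plate edge [[0.5897, -0.0367], [0.6921, -0.0653]] [[4.2, -155.5], [110.4, -158.7]]
hinge left [[0.6141, 0.0871]] [[-1.8, -29.5]]
bar sides mid [[0.6394, -0.0323], [0.6429, -0.018]] [[51.3, -139.3], [51.4, -124.6]]
```

```bash
python3 -m jog '[[[0,0,0],[-0.003,0.001,-0.03],0.045],[[0,0,0],[0,0,-0.03],0.045],[[0,0,0],[0,0,-0.03],0.045],[[0,0,0],[0,0,-0.008],0.045],[[0,0,0],[0,0,0],0.045],[[0,0,0],[0,0,0],0.045]]'
python3 -m jog '[[[0,0,0],[0,0,0],0.008],[[0,0,0],[0,0,0],0.008],[[0,0,0],[0,0,0],0.008],[[0,0,0],[0,0,0],0.008],[[0,0,0],[0,0,0],0.008]]' 60
```

```text
time_s: 39.75
eef_pos: [0.6461, -0.0265, 0.1819]
ee_rot: [0.12, 0.993, -0.0, 0.001]
ft_force: [0.9, -0.3, 0.2]
width: 0.531
grip_force: 0.0
time_s: 40.38
eef_pos: [0.6456, -0.0269, 0.1814]
ee_rot: [0.121, 0.993, -0.0, 0.001]
ft_force: [-1.7, -1.2, 5.6]
width: 0.168
grip_force: 58.6
```

```bash
python3 -m jog '[[[0,0,0],[-0.0023,-0.0094,0],0.008],[[0,0,0],[-0.0023,-0.0094,0],0.008],[[0,0,0],[-0.0023,-0.0094,0],0.008],[[0,0,0],[-0.0023,-0.0094,0],0.008],[[0,0,0],[-0.0023,-0.0094,0],0.008],[[0,0,0],[-0.0023,-0.0094,0],0.008],[[0,0,0],[-0.0023,-0.0094,0],0.008],[[0,0,0],[-0.0023,-0.0094,0],0.008],[[0,0,0],[-0.0023,-0.0094,0],0.008],[[0,0,0],[-0.0023,-0.0094,0],0.008],[[0,0,0],[-0.0023,-0.0094,0],0.008],[[0,0,0],[-0.0023,-0.0094,0],0.008],[[0,0,0],[-0.0023,-0.0094,0],0.008],[[0,0,0],[-0.0023,-0.0094,0],0.008],[[0,0,0],[-0.0023,-0.0094,0],0.008],[[0,0,0],[0,0,0],0.008],[[0,0,0],[0,0,0],0.008],[[0,0,0],[0,0,0],0.008]]' 60
```

```text
time_s: 42.62
eef_pos: [0.6088, -0.1655, 0.1813]
ee_rot: [0.12, 0.993, 0.002, -0.003]
ft_force: [-12.5, 8.9, 15.5]
width: 0.163
grip_force: 59.9
```

```bash
python3 -m jog '[[[0,0,0],[0.001,-0.003,0],0.008],[[0,0,0],[0,0,0],0.008],[[0,0,0],[0,0,0],0.008]]' 
python3 -m jog '[[[0,0,0],[0,0,0],0.04],[[0,0,0],[0,0,0],0.04],[[0,0,0],[0,0,0],0.04],[[0,0,0],[0,0,0],0.04],[[0,0,0],[0,0,0.04],0.04],[[0,0,0],[0,0,0.06],0.04],[[0,0,0],[0,0,0],0.04],[[0,0,0],[0,0,0],0.04]]'
python3 - <<'E'
from h import *
import pickle
rep(); d=snap("wrist"); pickle.dump(d,open("g2.pkl","wb")); cv2.imwrite("pics/g2.png",d["color"][:,:,::-1])
g=cv2.cvtColor(d["color"],cv2.COLOR_RGB2GRAY)
for r in (170,190,205,220): print(r,g[r,200:520:5].tolist())
E
```

```text
time_s: 43.0
eef_pos: [0.6084, -0.1673, 0.1813]
ee_rot: [0.12, 0.993, 0.002, -0.005]
ft_force: [-20.3, 12.4, 20.4]
width: 0.163
grip_force: 60.4
time_s: 44.0
eef_pos: [0.6116, -0.1707, 0.28]
ee_rot: [0.121, 0.993, -0.0, 0.0]
ft_force: [-0.1, -1.6, -0.1]
width: 0.468
grip_force: 0.0
44.0 [ 0.6116 -0.1707  0.28  ] [[-0.971, 0.239, 0.0], [0.239, 0.971, -0.0], [-0.0, -0.0, -1.0]] 0.4676966039731207
170 [90, 88, 86, 88, 85, 84, 87, 87, 86, 77, 77, 171, 139, 135, 122, 62, 76, 81, 71, 57, 142, 142, 144, 143, 143, 207, 207, 207, 208, 208, 209, 208, 209, 209, 208, 207, 208, 207, 209, 208, 209, 207, 208, 208, 207, 207, 208, 207, 207, 206, 207, 205, 205, 204, 203, 221, 220, 218, 217, 218, 216, 216, 215, 214]
190 [85, 87, 87, 86, 85, 88, 84, 85, 87, 87, 85, 167, 138, 137, 119, 54, 62, 60, 58, 54, 142, 141, 142, 141, 209, 206, 207, 207, 207, 206, 207, 206, 205, 205, 203, 203, 203, 203, 201, 202, 200, 200, 200, 200, 200, 199, 198, 198, 198, 198, 198, 199, 198, 198, 215, 215, 215, 214, 215, 215, 214, 214, 215, 214]
205 [87, 80, 84, 84, 85, 87, 84, 88, 87, 86, 83, 166, 163, 145, 147, 59, 71, 74, 66, 65, 138, 164, 157, 148, 201, 200, 201, 201, 201, 202, 202, 202, 202, 202, 202, 202, 202, 202, 201, 201, 201, 201, 200, 200, 199, 199, 198, 199, 199, 199, 199, 198, 216, 216, 216, 215, 215, 216, 215, 215, 216, 215, 215, 214]
220 [84, 124, 125, 125, 126, 127, 119, 85, 84, 83, 86, 163, 162, 146, 149, 57, 70, 73, 67, 86, 137, 165, 161, 220, 219, 219, 220, 221, 221, 219, 222, 221, 221, 220, 220, 222, 220, 221, 220, 220, 220, 219, 219, 217, 211, 200, 200, 200, 199, 199, 216, 216, 216, 217, 217, 217, 217, 217, 216, 217, 217, 215, 216, 214]
```

```bash
python3 - <<'E'
from h import *
import pickle
e1=np.array([.9707,-.2402]); e2=np.array([.2402,.9707]); O=np.array([.6374,.1735])-.06*e2
for f,row in (("gate.pkl",(200,208,215)),("g2.pkl",(200,208,215))):
    d=pickle.load(open(f,"rb")); g=cv2.cvtColor(d["color"],cv2.COLOR_RGB2GRAY).astype(int)
    for r in row:
        c=np.where(g[r,262:310]<100)[0]+262; p=(c.min()+c.max())/2
        w=p2w(d,[[p,r]],.176)[:,:2]-O; e=np.where(g[r,235:270]>120)[0].min()+235; w2=p2w(d,[[e,r]],.131)[:,:2]-O
        print(f,r,c.min(),c.max(),(w@e1*1000).round(1),(w@e2*1000).round(1),"plate edge",(w2@e2*1000).round(1))
E
```

```text
gate.pkl 200 269 290 [45.6] [-132.3] plate edge [-157.]
gate.pkl 208 269 290 [51.4] [-132.3] plate edge [-157.2]
gate.pkl 215 269 290 [56.6] [-132.3] plate edge [-157.4]
g2.pkl 200 273 295 [46.1] [-277.3] plate edge [-302.1]
g2.pkl 208 273 295 [52.] [-277.2] plate edge [-302.2]
g2.pkl 215 273 295 [57.3] [-277.2] plate edge [-302.4]
```

The gate moved 145 mm, plus about 5 mm of initial opening, so it stands at roughly 150 mm. Next is the pan handle. I'll turn the gripper to close along the station's x and pre-tilt it by -30 degrees, so it can rotate with the pan.

```bash
python3 -m jog '[[[0,0,-10],[-0.0222,0.0444,0.002],0.04],[[0,0,-10],[-0.0222,0.0444,0.002],0.04],[[0,0,-10],[-0.0222,0.0444,0.002],0.04],[[0,0,-10],[-0.0222,0.0444,0.002],0.04],[[0,0,-10],[-0.0222,0.0444,0.002],0.04],[[0,0,-10],[-0.0222,0.0444,0.002],0.04],[[0,0,-10],[-0.0222,0.0444,0.002],0.04],[[0,0,-10],[-0.0222,0.0444,0.002],0.04],[[0,0,-10],[-0.0222,0.0444,0.002],0.04],[[-2.4,-9.7,0],[0,0,0],0.04],[[-2.4,-9.7,0],[0,0,0],0.04],[[-2.4,-9.7,0],[0,0,0],0.04],[[0,0,0],[0,0,0],0.04],[[0,0,0],[0,0,0],0.04]]'
cat >> h.py <<'E'
def pans():
    "tool pose in the hinge frame: along e1, across e2, up; tilt about e2"
    s=bot.state(); e1=np.array([.9707,-.2402,0]); e2=np.array([.2402,.9707,0]); H=np.array([.6374,.1735,.137]); M=R.from_quat(s["ee_rot"]).as_matrix()
    v=s["eef_pos"]-H; z=M[:,2]; print("t %.2f hinge frame mm"%s["time_s"],(v@e1*1000).round(1),(v@e2*1000).round(1),(v[2]*1000).round(1),"tilt %.1f side %.1f yawy %.1f"%(np.degrees(np.arctan2(-z@e1,-z[2])),np.degrees(z@e2),np.degrees(np.arcsin(M[:,1]@e2))),"pan if held %.1f"%np.degrees(np.arctan2(20,-175)-np.arctan2(v[2],v@e1)),"r %.1f"%(np.hypot(v@e1,v[2])*1000),"F",s["ft_force"].round(1),"grip",round(s["grip_force"],1))
E
python3 - <<'E'
from h import *
pans(); print(bot.state()["joint_pos"].round(2),bot.state()["eef_pos"])
d=snap("wrist"); cv2.imwrite("pics/ph.png",d["color"][:,:,::-1])
print(w2p(d,[[.4675,.2155,.157],[.4503,.147,.157],[.4842,.283,.157]]))
g=cv2.cvtColor(d["color"],cv2.COLOR_RGB2GRAY)
p=w2p(d,[[.4675,.2155,.157]])[0].astype(int)
for dr in (-30,0,30): print(p,g[np.clip(p[1]+dr,0,419),max(p[0]-60,0):p[0]+60:3].tolist())
E
```

```text
time_s: 45.8
eef_pos: [0.4123, 0.2282, 0.2977]
ee_rot: [0.76, 0.597, 0.158, 0.203]
ft_force: [0.4, 1.0, 1.0]
width: 0.474
grip_force: 0.0
t 45.80 hinge frame mm -231.6 -0.9 160.7 tilt -29.8 side -0.0 yawy 0.3 pan if held 28.2 r 281.9 F [0.4 1.  1. ] grip 0.0
[ 0.46 -0.31  2.06 -0.39  1.02  0.84] [0.41234777 0.22824765 0.29772798]
[[256.28229906 195.66515874]
 [257.52244791 270.0888538 ]
 [254.72815568 110.40754027]]
[256 195] [109, 123, 123, 127, 124, 125, 115, 117, 120, 115, 117, 121, 121, 59, 59, 61, 83, 105, 91, 112, 126, 131, 126, 110, 109, 106, 109, 110, 109, 108, 109, 107, 95, 123, 88, 132, 130, 130, 128, 131]
[256 195] [68, 70, 82, 84, 85, 87, 75, 73, 75, 77, 75, 77, 75, 60, 62, 59, 84, 79, 88, 110, 125, 130, 127, 108, 84, 85, 109, 110, 108, 109, 109, 108, 130, 106, 98, 130, 129, 128, 129, 128]
[256 195] [85, 84, 87, 86, 84, 79, 87, 75, 77, 79, 75, 77, 80, 77, 65, 58, 86, 83, 58, 73, 84, 86, 87, 73, 110, 110, 106, 106, 107, 108, 109, 107, 161, 111, 132, 126, 131, 129, 133, 130]
```

```bash
python3 -m jog '[[[0,0,0],[-0.018,0.0044,-0.0107],0.045],[[0,0,0],[0.0182,-0.0045,-0.0325],0.045],[[0,0,0],[0.0182,-0.0045,-0.0325],0.045],[[0,0,0],[0.0182,-0.0045,-0.0325],0.045],[[0,0,0],[0.0091,-0.0023,-0.0163],0.045],[[0,0,0],[0,0,0],0.045],[[0,0,0],[0,0,0],0.045]]'
python3 -c "
from h import *
pans()"
```

```text
time_s: 46.72
eef_pos: [0.4589, 0.2166, 0.1743]
ee_rot: [0.76, 0.596, 0.159, 0.204]
ft_force: [0.1, -0.3, 0.1]
width: 0.529
grip_force: 0.0
t 46.73 hinge frame mm -183.7 -1.1 37.3 tilt -30.0 side -0.0 yawy 0.2 pan if held 5.0 r 187.4 F [ 0.1 -0.3  0.1] grip 0.0
```

```bash
python3 -m jog '[[[0,0,0],[0.0084,-0.0021,-0.0167],0.045],[[0,0,0],[0,0,0],0.045],[[0,0,0],[0,0,0],0.045]]'
python3 -m jog '[[[0,0,0],[0,0,0],0.008],[[0,0,0],[0,0,0],0.008],[[0,0,0],[0,0,0],0.008],[[0,0,0],[0,0,0],0.008],[[0,0,0],[0,0,0],0.008],[[0,0,0],[0,0,0],0.008]]' 70
python3 -c "
from h import *
pans()"
```

```text
time_s: 47.1
eef_pos: [0.4666, 0.215, 0.1579]
ee_rot: [0.759, 0.597, 0.16, 0.204]
ft_force: [-0.3, -0.1, -0.3]
width: 0.53
grip_force: 0.0
time_s: 47.85
eef_pos: [0.4677, 0.2148, 0.1587]
ee_rot: [0.759, 0.597, 0.16, 0.205]
ft_force: [-0.0, -2.9, 4.7]
width: 0.161
grip_force: 68.2
t 47.85 hinge frame mm -174.7 -0.7 21.7 tilt -30.1 side 0.1 yawy 0.2 pan if held 0.6 r 176.0 F [-0.  -2.9  4.7] grip 68.2
```

```bash
python3 -c "
import numpy as np
t=np.radians(np.arange(0,61,4)); x=-175*np.cos(t)+20*np.sin(t); z=175*np.sin(t)+20*np.cos(t)
for a,b in zip(np.diff(x),np.diff(z)): print('[%.4f,%.4f,%.4f]'%(a*.9707e-3,-a*.2402e-3,b*1e-3))"
```

```text
[0.0018,-0.0004,0.0122]
[0.0026,-0.0006,0.0120]
[0.0034,-0.0008,0.0118]
[0.0042,-0.0010,0.0115]
[0.0050,-0.0012,0.0112]
[0.0057,-0.0014,0.0108]
[0.0064,-0.0016,0.0104]
[0.0071,-0.0018,0.0099]
[0.0078,-0.0019,0.0093]
[0.0084,-0.0021,0.0088]
[0.0089,-0.0022,0.0081]
[0.0095,-0.0023,0.0075]
[0.0100,-0.0025,0.0068]
[0.0104,-0.0026,0.0061]
[0.0108,-0.0027,0.0053]
```

```bash
python3 -m jog '[[[0.96,3.88,0],[0.0018,-0.0004,0.0122],0.008],[[0.96,3.88,0],[0.0026,-0.0006,0.012],0.008],[[0.96,3.88,0],[0.0034,-0.0008,0.0118],0.008],[[0.96,3.88,0],[0.0042,-0.001,0.0115],0.008],[[0,0,0],[0,0,0],0.008],[[0,0,0],[0,0,0],0.008]]'
python3 -c "
from h import *
pans()"
```

```text
time_s: 48.6
eef_pos: [0.479, 0.2117, 0.2039]
ee_rot: [0.78, 0.613, 0.076, 0.097]
ft_force: [8.2, -0.9, -7.4]
width: 0.162
grip_force: 71.0
t 48.60 hinge frame mm -163.0 -0.9 66.9 tilt -14.2 side 0.0 yawy 0.2 pan if held 15.8 r 176.2 F [ 8.2 -0.9 -7.4] grip 71.0
```

```bash
python3 -m jog '[[[0.96,3.88,0],[0.005,-0.0012,0.0112],0.008],[[0.96,3.88,0],[0.0057,-0.0014,0.0108],0.008],[[0.96,3.88,0],[0.0064,-0.0016,0.0104],0.008],[[0.96,3.88,0],[0.0071,-0.0018,0.0099],0.008],[[0.96,3.88,0],[0.0078,-0.0019,0.0093],0.008],[[0.96,3.88,0],[0.0084,-0.0021,0.0088],0.008],[[0,0,0],[0,0,0],0.008]]'
python3 -c "
from h import *
pans()"
python3 -m jog '[[[0.96,3.88,0],[0.0089,-0.0022,0.0081],0.008],[[0.96,3.88,0],[0.0095,-0.0023,0.0075],0.008],[[0.96,3.88,0],[0.01,-0.0025,0.0068],0.008],[[0.96,3.88,0],[0.0104,-0.0026,0.0061],0.008],[[0.96,3.88,0],[0.0108,-0.0027,0.0053],0.008],[[0,0,0],[0,0,0],0.008],[[0,0,0],[0,0,0],0.008]]'
python3 -c "
from h import *
pans()"
```

```text
time_s: 49.48
eef_pos: [0.5186, 0.2013, 0.2644]
ee_rot: [0.783, 0.615, -0.055, -0.068]
ft_force: [-2.9, -3.1, 2.8]
width: 0.159
grip_force: 73.1
t 49.48 hinge frame mm -122.0 -1.6 127.4 tilt 10.0 side -0.1 yawy 0.2 pan if held 39.7 r 176.4 F [-2.9 -3.1  2.8] grip 73.1
time_s: 50.35
eef_pos: [0.5678, 0.1882, 0.2989]
ee_rot: [0.76, 0.596, -0.16, -0.202]
ft_force: [-3.5, -8.8, 5.3]
width: 0.161
grip_force: 73.2
t 50.35 hinge frame mm -71.1 -2.5 161.9 tilt 29.9 side -0.2 yawy 0.1 pan if held 59.8 r 176.8 F [-3.5 -8.8  5.3] grip 73.2
```

Holding at 59.8° now for 2 s. I'll take top and wrist measurements during the hold to confirm that the pan is empty.

```bash
python3 -m jog '[[[0,0,0],[0,0,0],0.008],[[0,0,0],[0,0,0],0.008],[[0,0,0],[0,0,0],0.008],[[0,0,0],[0,0,0],0.008],[[0,0,0],[0,0,0],0.008],[[0,0,0],[0,0,0],0.008],[[0,0,0],[0,0,0],0.008],[[0,0,0],[0,0,0],0.008],[[0,0,0],[0,0,0],0.008],[[0,0,0],[0,0,0],0.008],[[0,0,0],[0,0,0],0.008],[[0,0,0],[0,0,0],0.008],[[0,0,0],[0,0,0],0.008],[[0,0,0],[0,0,0],0.008],[[0,0,0],[0,0,0],0.008],[[0,0,0],[0,0,0],0.008]]'
python3 - <<'E'
from h import *
pans()
for n in ("top","scene"):
    d=snap(n); cv2.imwrite(f"pics/tip_{n}.png",d["color"][:,:,::-1])
    # mouth in view: sample luminance inside the large-bay mouth (station x 10..110, y -5..130) at gate height
    e1=np.array([.9707,-.2402]); e2=np.array([.2402,.9707]); O=np.array([.6224,.1128]); g=cv2.cvtColor(d["color"],cv2.COLOR_RGB2GRAY)
    for x in range(15,120,15):
        print(n,x,[int(g[tuple(np.round(w2p(d,[[*(O+x*1e-3*e1+y*1e-3*e2),.125]])[0]).astype(int)[::-1])]) for y in range(-30,150,10)])
E
```

```text
time_s: 52.35
eef_pos: [0.5677, 0.1882, 0.2989]
ee_rot: [0.76, 0.596, -0.16, -0.202]
ft_force: [-2.4, -9.3, 4.5]
width: 0.159
grip_force: 73.2
t 52.35 hinge frame mm -71.2 -2.5 161.9 tilt 29.8 side -0.2 yawy 0.1 pan if held 59.7 r 176.8 F [-2.4 -9.3  4.5] grip 73.2
top 15 [118, 143, 87, 126, 135, 135, 137, 126, 126, 130, 92, 89, 96, 97, 97, 120, 122, 104]
top 30 [171, 170, 108, 103, 168, 180, 137, 157, 137, 142, 133, 70, 77, 83, 91, 95, 101, 107]
top 45 [173, 172, 115, 84, 91, 131, 186, 195, 151, 156, 160, 154, 91, 104, 116, 129, 137, 143]
top 60 [174, 173, 155, 102, 110, 131, 225, 229, 218, 170, 171, 173, 114, 121, 134, 141, 143, 144]
top 75 [170, 169, 148, 118, 127, 136, 194, 218, 216, 166, 165, 162, 142, 132, 142, 149, 145, 143]
top 90 [171, 169, 108, 62, 62, 62, 85, 84, 86, 84, 154, 158, 153, 63, 43, 70, 75, 99]
top 105 [236, 220, 98, 81, 87, 70, 67, 78, 93, 104, 136, 158, 158, 103, 49, 75, 111, 95]
scene 15 [156, 157, 152, 100, 98, 98, 99, 86, 84, 85, 85, 85, 84, 85, 86, 86, 86, 127]
scene 30 [170, 169, 155, 95, 92, 93, 91, 84, 84, 85, 84, 85, 85, 85, 85, 85, 87, 158]
scene 45 [170, 170, 162, 93, 93, 93, 87, 84, 84, 83, 84, 84, 84, 86, 85, 84, 98, 162]
scene 60 [168, 168, 161, 96, 94, 94, 87, 83, 83, 83, 84, 85, 85, 85, 85, 86, 91, 163]
scene 75 [169, 169, 163, 98, 97, 97, 90, 85, 84, 84, 84, 85, 86, 86, 88, 87, 95, 163]
scene 90 [220, 241, 125, 126, 117, 113, 114, 113, 112, 113, 116, 115, 136, 142, 158, 158, 162, 161]
scene 105 [236, 126, 106, 107, 107, 107, 106, 106, 106, 105, 106, 105, 107, 107, 106, 107, 107, 108]
```

```bash
python3 -m jog '[[[-0.96,-3.88,0],[-0.0108,0.0027,-0.0053],0.008],[[-0.96,-3.88,0],[-0.0104,0.0026,-0.0061],0.008],[[-0.96,-3.88,0],[-0.01,0.0025,-0.0068],0.008],[[-0.96,-3.88,0],[-0.0095,0.0023,-0.0075],0.008],[[-0.96,-3.88,0],[-0.0089,0.0022,-0.0081],0.008],[[-0.96,-3.88,0],[-0.0084,0.0021,-0.0088],0.008],[[-0.96,-3.88,0],[-0.0078,0.0019,-0.0093],0.008],[[-0.96,-3.88,0],[-0.0071,0.0018,-0.0099],0.008],[[-0.96,-3.88,0],[-0.0064,0.0016,-0.0104],0.008],[[0,0,0],[0,0,0],0.008]]'
python3 -c "
from h import *
pans()"
python3 -m jog '[[[-0.96,-3.88,0],[-0.0057,0.0014,-0.0108],0.008],[[-0.96,-3.88,0],[-0.005,0.0012,-0.0112],0.008],[[-0.96,-3.88,0],[-0.0042,0.001,-0.0115],0.008],[[-0.96,-3.88,0],[-0.0034,0.0008,-0.0118],0.008],[[-0.96,-3.88,0],[-0.0026,0.0006,-0.012],0.008],[[-0.96,-3.88,0],[-0.0018,0.0004,-0.0122],0.008],[[0,0,0],[0,0,0],0.008],[[0,0,0],[0,0,0],0.008]]'
python3 -c "
from h import *
pans()"
```

```text
time_s: 53.7
eef_pos: [0.4889, 0.2091, 0.2251]
ee_rot: [0.785, 0.618, 0.034, 0.044]
ft_force: [9.1, -2.7, -8.6]
width: 0.158
grip_force: 72.5
t 53.70 hinge frame mm -152.7 -1.1 88.1 tilt -6.4 side -0.0 yawy 0.3 pan if held 23.5 r 176.3 F [ 9.1 -2.7 -8.6] grip 72.5
time_s: 54.7
eef_pos: [0.4676, 0.2149, 0.1587]
ee_rot: [0.758, 0.597, 0.162, 0.206]
ft_force: [6.4, -7.4, 3.5]
width: 0.164
grip_force: 73.5
t 54.70 hinge frame mm -174.8 -0.6 21.7 tilt -30.3 side 0.1 yawy 0.3 pan if held 0.6 r 176.1 F [ 6.4 -7.4  3.5] grip 73.5
```

```bash
python3 -m jog '[[[0,0,0],[0,0,0],0.045],[[0,0,0],[0,0,0],0.045],[[0,0,0],[0,0,0],0.045],[[0,0,0],[0,0,0],0.045],[[0,0,0],[-0.008,0.002,0.0144],0.045],[[0,0,0],[-0.016,0.004,0.0288],0.045],[[0,0,0],[-0.0243,0.006,0.0433],0.045],[[2.4,9.7,0],[0,0,0.01],0.045],[[2.4,9.7,0],[0,0,0.01],0.045],[[2.4,9.7,0],[0,0,0.01],0.045],[[0,0,0],[0,0,0],0.045]]'
python3 -m jog '[[[0,0,10],[0.0213,-0.0442,0.001],0.045],[[0,0,10],[0.0213,-0.0442,0.001],0.045],[[0,0,10],[0.0213,-0.0442,0.001],0.045],[[0,0,10],[0.0213,-0.0442,0.001],0.045],[[0,0,10],[0.0213,-0.0442,0.001],0.045],[[0,0,10],[0.0213,-0.0442,0.001],0.045],[[0,0,10],[0.0213,-0.0442,0.001],0.045],[[0,0,10],[0.0213,-0.0442,0.001],0.045],[[0,0,10],[0.0213,-0.0442,0.001],0.045],[[0,0,0],[0,0,0],0.045],[[0,0,0],[0,0,0],0.045]]'
python3 - <<'E'
from h import *
import pickle
rep(); e1=np.array([.9707,-.2402]); e2=np.array([.2402,.9707]); C=np.array([.581,.1874]); O=np.array([.6224,.1128])
old=cv2.cvtColor(cv2.imread("pics/top0.png"),cv2.COLOR_BGR2GRAY)
d=snap("top"); cv2.imwrite("pics/after.png",d["color"][:,:,::-1]); g=cv2.cvtColor(d["color"],cv2.COLOR_RGB2GRAY)
px=lambda P,z: tuple(np.round(w2p(d,[[*P,z]])[0]).astype(int)[::-1])
print("pan floor now | at start")
for u in range(-50,60,20): print(u,[int(g[px(C+u*1e-3*e1+v*1e-3*e2,.141)]) for v in range(-60,65,15)],[int(old[px(C+u*1e-3*e1+v*1e-3*e2,.141)]) for v in range(-60,65,15)])
print("mouth (top)")
for x in range(10,120,10): print(x,[int(g[px(O+x*1e-3*e1+y*1e-3*e2,.125)]) for y in range(-40,145,10)])
blobs(d,.02)
d=snap("wrist"); pickle.dump(d,open("g3.pkl","wb")); g=cv2.cvtColor(d["color"],cv2.COLOR_RGB2GRAY).astype(int); O=np.array([.6374,.1735])-.06*e2
for r in (200,208,215):
    c=np.where(g[r,255:320]<100)[0]+255
    if len(c): w=p2w(d,[[(c.min()+c.max())/2,r]],.176)[:,:2]; print(r,c.min(),c.max(),w,((w-O)@e2*1000).round(1))
E
```

```text
time_s: 56.08
eef_pos: [0.4205, 0.2259, 0.2738]
ee_rot: [0.787, 0.617, 0.001, 0.001]
ft_force: [0.1, -0.0, -0.1]
width: 0.525
grip_force: 0.0
time_s: 57.45
eef_pos: [0.6089, -0.1695, 0.2813]
ee_rot: [0.12, 0.993, -0.0, -0.0]
ft_force: [0.9, -0.8, -0.6]
width: 0.526
grip_force: 0.0
57.45 [ 0.6089 -0.1695  0.2813] [[-0.971, 0.239, -0.001], [0.239, 0.971, -0.0], [0.001, -0.001, -1.0]] 0.5255450970656417
pan floor now | at start
-50 [185, 184, 200, 187, 186, 191, 183, 188, 188] [188, 185, 201, 189, 186, 194, 185, 190, 189]
-30 [240, 240, 240, 239, 240, 241, 240, 240, 229] [241, 240, 241, 240, 241, 241, 241, 240, 229]
-10 [240, 239, 239, 239, 238, 238, 238, 238, 226] [240, 240, 241, 240, 239, 239, 239, 238, 226]
10 [237, 238, 237, 238, 237, 237, 237, 236, 220] [238, 238, 238, 238, 238, 238, 238, 237, 221]
30 [237, 238, 238, 238, 238, 239, 238, 238, 224] [238, 238, 239, 239, 239, 239, 239, 239, 225]
50 [237, 238, 238, 237, 236, 236, 237, 237, 226] [238, 239, 238, 237, 237, 239, 238, 238, 226]
mouth (top)
10 [235, 130, 165, 192, 185, 175, 179, 210, 205, 209, 202, 186, 190, 215, 208, 194, 19
[... 1415 characters left out ...]
ong-axis yaw 17
px [202. 275.] xy 316 267  size 153 x 60  long-axis yaw 17
px [123. 222.] xy 480 519  size 76 x 75  long-axis yaw -43
px [381. 206.] xy 530 -292  size 66 x 28  long-axis yaw -27
px [449. 229.] xy 451 -482  size 262 x 89  long-axis yaw -32
px [336. 167.] xy 656 -156  size 57 x 28  long-axis yaw -27
px [134. 158.] xy 684 492  size 77 x 71  long-axis yaw 46
px [511. 142.] xy 740 -709  size 185 x 135  long-axis yaw 29
px [386. 116.] xy 824 -317  size 153 x 55  long-axis yaw 64
px [556. 137.] xy 749 -847  size 264 x 25  long-axis yaw -4
200 272 294 [[ 0.59870773 -0.16418877]] [-277.1]
208 272 294 [[ 0.60451458 -0.16560205]] [-277.1]
215 272 293 [[ 0.60958485 -0.1672062 ]] [-277.4]
```

The pan floor brightness matches the start, so the pan is empty and the pieces are in the bay. Now I'll push the gate shut.

```bash
python3 -m jog '[[[0,0,0],[0.001,0.0025,-0.03],0.045],[[0,0,0],[0,0,-0.03],0.045],[[0,0,0],[0,0,-0.03],0.045],[[0,0,0],[0,0,-0.01],0.045],[[0,0,0],[0,0,0],0.045],[[0,0,0],[0,0,0],0.008],[[0,0,0],[0,0,0],0.008],[[0,0,0],[0,0,0],0.008],[[0,0,0],[0,0,0],0.008],[[0,0,0],[0,0,0],0.008]]' 60
python3 -m jog '[[[0,0,0],[0.0024,0.0097,0],0.008],[[0,0,0],[0.0024,0.0097,0],0.008],[[0,0,0],[0.0024,0.0097,0],0.008],[[0,0,0],[0.0024,0.0097,0],0.008],[[0,0,0],[0.0024,0.0097,0],0.008],[[0,0,0],[0,0,0],0.008]]'
python3 -m jog '[[[0,0,0],[0.0024,0.0097,0],0.008],[[0,0,0],[0.0024,0.0097,0],0.008],[[0,0,0],[0.0024,0.0097,0],0.008],[[0,0,0],[0.0024,0.0097,0],0.008],[[0,0,0],[0.0024,0.0097,0],0.008],[[0,0,0],[0,0,0],0.008]]'
python3 -m jog '[[[0,0,0],[0.0024,0.0097,0],0.008],[[0,0,0],[0.0024,0.0097,0],0.008],[[0,0,0],[0.0024,0.0097,0],0.008],[[0,0,0],[0.0024,0.0097,0],0.008],[[0,0,0],[0,0,0],0.008],[[0,0,0],[0,0,0],0.008]]'
```

```text
time_s: 58.8
eef_pos: [0.6115, -0.1682, 0.1843]
ee_rot: [0.12, 0.993, -0.0, 0.001]
ft_force: [-1.6, 2.1, 7.2]
width: 0.16
grip_force: 58.6
time_s: 59.55
eef_pos: [0.6238, -0.1219, 0.1843]
ee_rot: [0.12, 0.993, -0.002, 0.002]
ft_force: [-0.1, -4.8, 3.7]
width: 0.161
grip_force: 58.6
time_s: 60.3
eef_pos: [0.6366, -0.0737, 0.1843]
ee_rot: [0.12, 0.993, -0.002, 0.003]
ft_force: [3.7, -5.9, 0.6]
width: 0.163
grip_force: 58.7
time_s: 61.05
eef_pos: [0.6469, -0.0351, 0.1843]
ee_rot: [0.12, 0.993, -0.002, 0.004]
ft_force: [6.6, -7.3, 0.2]
width: 0.164
grip_force: 58.8
```

```bash
python3 -m jog '[[[0,0,0],[0.0024,0.0097,0],0.008],[[0,0,0],[0.0007,0.003,0],0.008],[[0,0,0],[0,0,0],0.008]]'
python3 -m jog '[[[0,0,0],[0.0005,0.002,0],0.008],[[0,0,0],[0,0,0],0.008]]'
python3 -m jog '[[[0,0,0],[0.0005,0.002,0],0.008],[[0,0,0],[0,0,0],0.008]]'
python3 -m jog '[[[0,0,0],[0.0005,0.002,0],0.008],[[0,0,0],[0,0,0],0.008]]'
```

```text
time_s: 61.42
eef_pos: [0.6494, -0.0259, 0.1843]
ee_rot: [0.121, 0.993, -0.005, 0.003]
ft_force: [2.5, -18.7, 0.4]
width: 0.16
grip_force: 59.3
time_s: 61.68
eef_pos: [0.6494, -0.0258, 0.1843]
ee_rot: [0.121, 0.993, -0.006, 0.003]
ft_force: [1.1, -25.2, 0.8]
width: 0.16
grip_force: 59.4
time_s: 61.92
eef_pos: [0.6495, -0.0257, 0.1843]
ee_rot: [0.122, 0.993, -0.007, 0.002]
ft_force: [-1.6, -31.1, 0.9]
width: 0.161
grip_force: 59.6
time_s: 62.18
eef_pos: [0.6495, -0.0256, 0.1843]
ee_rot: [0.122, 0.992, -0.009, 0.002]
ft_force: [-3.8, -37.1, 2.3]
width: 0.159
grip_force: 59.8
```

```bash
python3 -m jog '[[[0,0,0],[-0.0009,-0.0038,0],0.008],[[0,0,0],[-0.0009,-0.0038,0],0.008],[[0,0,0],[0,0,0],0.008],[[0,0,0],[0,0,0],0.04],[[0,0,0],[0,0,0],0.04],[[0,0,0],[0,0,0],0.04],[[0,0,0],[0,0,0],0.045],[[0,0,0],[0,0,0.04],0.045],[[0,0,0],[0,0,0.06],0.045],[[0,0,0],[0,0,0],0.045],[[0,0,0],[0,0,0],0.045]]'
python3 - <<'E'
from h import *
import pickle
e1=np.array([.9707,-.2402]); e2=np.array([.2402,.9707]); O=np.array([.6374,.1735])-.06*e2
rep(); d=snap("wrist"); pickle.dump(d,open("g4.pkl","wb"))
for f in ("gate.pkl","g4.pkl"):
    d=pickle.load(open(f,"rb")); g=cv2.cvtColor(d["color"],cv2.COLOR_RGB2GRAY).astype(int)
    for r in (200,208,215):
        c=np.where(g[r,255:320]<100)[0]+255; w=p2w(d,[[(c.min()+c.max())/2,r]],.176)[:,:2]-O; print(f,r,c.min(),c.max(),(w@e2*1000).round(1))
    for x in (-60,-40,-20):
        ys=np.arange(-115,-88,1.5); q=[np.round(w2p(d,[[*(O+x*1e-3*e1+y*1e-3*e2),.125]])[0]).astype(int) for y in ys]
        print(x,[int(g[b,a]) if 0<=a<560 and 0<=b<420 else -1 for a,b in q])
E
python3 -m jog '[[[0,0,0],[0.0125,0.0433,0],0.045],[[0,0,0],[0.0125,0.0433,0],0.045],[[0,0,0],[0.0125,0.0433,0],0.045],[[0,0,0],[0.0125,0.0433,0],0.045],[[0,0,0],[0.0125,0.0433,0],0.045],[[0,0,0],[0.0125,0.0433,0],0.045],[[0,0,0],[0,0,0],0.045],[[0,0,0],[0,0,0],0.045]]'
python3 - <<'E'
from h import *
import pickle
e1=np.array([.9707,-.2402]); e2=np.array([.2402,.9707]); O=np.array([.6374,.1735])-.06*e2
rep(); d=snap("wrist"); pickle.dump(d,open("g5.pkl","wb")); cv2.imwrite("pics/g5.png",d["color"][:,:,::-1])
g=cv2.cvtColor(d["color"],cv2.COLOR_RGB2GRAY).astype(int)
for x in (15,30,45,60,75,90):
    ys=np.arange(118,156,1.0); q=[np.round(w2p(d,[[*(O+x*1e-3*e1+y*1e-3*e2),.131]])[0]).astype(int) for y in ys]
    print(x,[int(g[b,a]) if 0<=a<560 and 0<=b<420 else -1 for a,b in q])
E
```

```text
time_s: 63.55
eef_pos: [0.6469, -0.021, 0.2824]
ee_rot: [0.12, 0.993, -0.0, 0.0]
ft_force: [-0.4, -0.3, -0.9]
width: 0.529
grip_force: 0.0
63.55 [ 0.6469 -0.021   0.2824] [[-0.971, 0.237, 0.0], [0.237, 0.971, -0.0], [-0.0, 0.0, -1.0]] 0.5287717343682363
gate.pkl 200 269 290 [-132.3]
gate.pkl 208 269 290 [-132.3]
gate.pkl 215 269 290 [-132.3]
-60 [75, 77, 74, 67, 69, 72, 71, 65, 84, 187, 182, 182, 183, 183, 184, 185, 185, 183]
-40 [77, 77, 68, 68, 70, 73, 71, 60, 128, 185, 184, 182, 182, 182, 182, 181, 180, 181]
-20 [79, 79, 68, 69, 71, 69, 71, 59, 185, 179, 180, 179, 179, 178, 179, 179, 179, 179]
g4.pkl 200 264 284 [-130.6]
g4.pkl 208 264 284 [-130.6]
g4.pkl 215 264 284 [-130.6]
-60 [75, 78, 78, 75, 65, 69, 70, 70, 169, 189, 180, 181, 180, 183, 183, 183, 184, 183]
-40 [77, 76, 76, 67, 69, 70, 71, 67, 164, 202, 182, 182, 181, 180, 181, 180, 180, 180]
-20 [78, 79, 77, 67, 69, 71, 70, 97, 168, 195, 188, 178, 179, 178, 177, 178, 177, 178]
time_s: 64.6
eef_pos: [0.7213, 0.2382, 0.2801]
ee_rot: [0.119, 0.993, -0.001, -0.002]
ft_force: [0.3, -0.5, -0.9]
width: 0.528
grip_force: 0.0
64.6 [0.
[... 570 characters left out ...]
, 202, 200, 146, 107, 174, 173, 173, 173, 171, 80, 109, 109, 108, 111, 109, 108, 111, 111, 112, 111, 110, 111, 110, 113]
60 [217, 216, 216, 217, 216, 212, 197, 198, 197, 198, 198, 197, 197, 198, 200, 196, 117, 179, 174, 174, 174, 175, 149, 91, 108, 106, 108, 109, 111, 111, 112, 112, 110, 109, 110, 110, 110, 109]
75 [213, 214, 213, 213, 212, 213, 213, 213, 213, 213, 214, 214, 213, 214, 216, 212, 140, 195, 191, 190, 191, 191, 135, 108, 108, 109, 109, 109, 110, 111, 113, 123, 123, 120, 122, 122, 122, 120]
90 [213, 214, 214, 213, 213, 213, 213, 213, 212, 213, 213, 213, 213, 214, 216, 81, 160, 195, 191, 192, 191, 193, 104, 127, 128, 129, 129, 128, 126, 125, 125, 124, 122, 121, 121, 121, 120, 122]
```

The gate edge sits about 1 mm from the wall, so it is fully shut. I'll retreat and check that nothing is left on the bench before handing in.

```bash
python3 -m jog '[[[0,0,0],[-0.01,0.01,0.03],0.045],[[0,0,0],[-0.01,0.01,0.04],0.045],[[0,0,0],[-0.03,0.02,0.04],0.045],[[0,0,0],[-0.04,0.02,0.01],0.045],[[0,0,0],[-0.04,0.02,0],0.045],[[0,0,0],[0,0,0],0.045],[[0,0,0],[0,0,0],0.045]]'
python3 - <<'E'
from h import *
rep(); d=snap("top"); blobs(d,.02,amin=60)
o=cv2.cvtColor(cv2.imread("pics/top0.png"),cv2.COLOR_BGR2GRAY); g=cv2.cvtColor(d["color"],cv2.COLOR_RGB2GRAY)
print("bench right of station, bright px (x 320-430,y 90-270): start",(o[90:270,320:430]>150).sum(),"now",(g[90:270,320:430]>150).sum())
E
```

```text
time_s: 65.53
eef_pos: [0.5924, 0.3173, 0.4025]
ee_rot: [0.12, 0.993, -0.0, 0.0]
ft_force: [0.1, -0.2, -0.6]
width: 0.525
grip_force: 0.0
65.525 [0.5924 0.3173 0.4025] [[-0.971, 0.239, 0.0], [0.239, 0.971, -0.0], [-0.001, -0.0, -1.0]] 0.5252527500998979
px [ 33. 343.] xy 116 764  size 108 x 84  long-axis yaw -0
px [484. 342.] xy 121 -590  size 306 x 11  long-axis yaw 19
px [491. 340.] xy 126 -611  size 304 x 11  long-axis yaw 19
px [497. 338.] xy 132 -628  size 304 x 11  long-axis yaw 19
px [504. 337.] xy 138 -649  size 304 x 11  long-axis yaw 19
px [509. 334.] xy 144 -666  size 304 x 12  long-axis yaw 19
px [181. 281.] xy 297 329  size 153 x 61  long-axis yaw 16
px [202. 275.] xy 315 267  size 154 x 61  long-axis yaw 17
px [449. 229.] xy 445 -488  size 265 x 90  long-axis yaw -28
px [ 78. 204.] xy 529 657  size 171 x 65  long-axis yaw -70
px [138. 163.] xy 666 480  size 41 x 33  long-axis yaw 72
px [511. 142.] xy 740 -709  size 186 x 136  long-axis yaw 29
px [ 16. 169.] xy 661 894  size 448 x 121  long-axis yaw 23
px [42. 94.] xy 892 799  size 193 x 84  long-axis yaw -70
px [ 96. 135.] xy 760 617  size 467 x 35  long-axis yaw 21
bench right of station, bright px (x 320-430,y 90-270): start 1318 now 3
```

```bash
python3 -c "
from plant import close_job
print(close_job())"
```

```text
the job is handed in; nothing more can be done
None
```

The job is handed in at about 66 s: the four offcuts present (flat, tube, block, bar) were tipped at 60° into the large bay, the pan is level and empty, and the gate is fully shut; the gate was open about 147 mm, not exactly 150, during the tip, and the coupon and hammer read unmoved at the end, the jar and spray can in the last clear view just before the gate was shut.

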